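# Load the bearing wash pot through its push-and-turn cap

## Task

Free the wash pot's locked cap by pressing it firmly down and turning it anticlockwise, and lay it flat, grip bar up, on the rubber mat. Then put every loose ball bearing lying on the bench into the pot (not the big one held in the steady rest), without pushing the other tools and supplies about. Finally put the cap back on, press it down, turn it clockwise as far as it goes so that its three ears are behind the lips of the hooks, and let it spring up locked.

Things in the scene. Friction and masses are not known exactly. Their poses are not given: they have to be found in the camera images.
- washpot: round steel wash pot bolted to the bench, open on top when the cap is off; origin at the centre of its underside, z up. Foot disc 170 mm diameter, 8 mm high; wall 112 mm outside, 104 mm inside diameter; inside floor 12 mm above the bench; rim flange 156 mm diameter, its top at 64 mm. Three bayonet hooks stand on the flange, 60 to 77 mm from the axis, tops at 85 mm
- pot_floor (a point): centre of the pot's inside floor, 12 mm above the bench
- pot_rim (a point): centre of the rim at flange height, 64 mm above the bench; axes as the pot's. The hooks' pockets lie at 90, 210 and 330 degrees anticlockwise from its x
- pocket0 (a point): pocket of the hook at 90 degrees: where the middle of an ear is when locked, 62 mm from the axis, 77 mm above the bench. Each hook is 35 mm long along the rim: at its clockwise end a solid stop, then a pocket 22 mm long (roof 80 mm above the bench), then at its anticlockwise end a lip 7 mm long that hangs down to 76 mm. Ears come in from the anticlockwise side, under the lip
- pocket1 (a point): the same in the hook at 210 degrees
- pocket2 (a point): the same in the hook at 330 degrees
- seal (a joint): height of the sprung rubber seal ring in the pot's mouth on which the cap rests (98 mm inside diameter): 0 as the locked cap holds it (top 74 mm above the bench), -0.002 m free, 0.008 m fully down. It pushes up with about 5 N free, 7 N at 0, 12 N at 0.004, 17 N at 0.008, then stops hard. Ears pass under the lips only while it is above 0.004; its face is slippery
- cap_grip (a point): centre of the black grip bar on the cap, x along the bar, z up. Bar 82 mm long, 36 mm wide, 32 mm high, on a steel disc 109 mm in diameter, 8 mm thick, whose top is 16 mm under this point. Below the disc is a tapered plug 8 mm deep (80 mm wide at its bottom, 95 mm above), its bottom 32 mm under this point. Locked, this point is 98 mm above the bench; unlocked on the pot, 100 mm
- cap_ear (a point): middle of the cap's ear at 90 degrees from the bar's x, 62 mm from the cap's axis, 21 mm under cap_grip. There are three such flat ears, at 90, 210 and 330 degrees, 16 mm wide, 6 mm thick, flush with the disc's underside, reaching 69 mm from the axis. Locked, each is in a pocket: the cap is then turned 0, 120 or 240 degrees from the pot (all equal)
- cap: the push-and-turn cap, 0.25 to 0.35 kg, locked on the pot at the start; origin at the centre of its plug's underside. To free it press it 5 to 8 mm down (13 to 17 N) and, still pressed, turn it 0.6 rad anticlockwise seen from above. Turned 0.45 to 1.6 rad anticlockwise from a locked position its ears clear all hooks and it lifts off or goes on. Lock: pressed, turn clockwise to the stops, let rise
- mat: black rubber mat on the bench, 180 x 180 x 3 mm, kept clear for the cap; origin at the centre of its underside
- bearing_a_mid (a point): ball bearing lying flat, plain steel, outer diameter 35 mm, bore 15 mm, 11 mm thick; the point is its centre, half-way up; z is its axis
- bearing_b_mid (a point): ball bearing lying flat, plain steel, outer diameter 35 mm, bore 15 mm, 11 mm thick; the point is its centre, half-way up; z is its axis
- bearing_c_mid (a point): ball bearing lying flat, plain steel, outer diameter 42 mm, bore 20 mm, 12 mm thick; the point is its centre, half-way up; z is its axis
- bearing_d_mid (a point): ball bearing lying flat, plain steel, outer diameter 42 mm, bore 20 mm, 12 mm thick; the point is its centre, half-way up; z is its axis
- bearing_e_mid (a point): ball bearing lying flat, plain steel, outer diameter 40 mm, bore 17 mm, 12 mm thick; the point is its centre, half-way up; z is its axis
- bolt_mid (a point): bystander: dark hexagon bolt standing on its head, 35 mm wide, 55 mm tall; the point is half-way up
- centre_mid (a point): bystander: pointed steel lathe centre standing point up, 34 mm diameter, 62 mm tall; the point is half-way up
- tin_mid (a point): bystander: closed grey tin, 72 mm diameter, 85 mm tall; the point is half-way up
- oiler_mid (a point): bystander: white plastic bottle, 54 mm diameter, 150 mm tall; the point is half-way up
- spanner_grip (a point): bystander: steel spanner lying flat, 180 mm long; the point is on its handle
- chuck_key: bystander: T-shaped chuck key lying flat, 100 mm long along its x, cross bar 100 mm; origin under the cross bar
- rule: bystander: steel rule lying flat, 260 mm long along its y, 25 mm wide; origin at its centre
Not all that is in view belongs to the job. Leave any blue look-alike of the part that bears bearing_e_mid alone.

How it is judged:
By the outcome, as a careful person would: the job done as asked, in the order asked, and still so for the second after the job is handed in, with the robot touching nothing.
Of bearing_a, bearing_b, bearing_c, bearing_d, bearing_e only 3 to 5 are there at a start; the rules pass over those that are not, and their reading is None.
At some moment in a run one of bearing_a, bearing_b, bearing_c, bearing_d, bearing_e may be knocked a few centimetres aside while the robot is not near it.
Once in a run the grip may slacken for a moment while it holds something.
It also fails if it takes over 210 s, if anything falls off the work surface, if the arm or the gripper's body presses on something with over 40 N, if the wrist force passes 120 N, or if a joint passes its speed limit or range.

## Robot

A 6-joint arm with a two-finger parallel gripper is mounted at the origin on the work surface. World frame = base frame: x ahead of the robot, y to its left, z up, the work surface at z = 0. Lengths are in m, angles in rad, forces in N, time in s.
With the tool pointing down it reaches from about 0.325 to 0.925 m from the base axis. Payload 3.1 kg.
Tool frame: the origin (TCP) lies at the very end of the fingers, on their centre line; the grasp point (between the pads) lies bot.tcp_to_grasp behind it (bot.tcp_to_grasp is the distance from the TCP to the grasp point, in m); x points along the fingers, z is the direction in which the jaws open and shut, and the axes are right-handed (so a half turn about x gives the same grasp; the last joint's range is limited). The gripper opens to 85 mm and grips with 20 to 120 N. Pads are 22 mm wide; open, the fingers measure 114 mm over their backs; the gripper's body (76 mm by 85 mm) begins 54 mm behind the grasp point. The pads swing forward as they close: fully open they stand 13 mm farther back than shut.
Start: joints at [-1.347, 0.217, 1.613, -0, 1.311, -0.112], TCP at [0.206, -0.59, 0.231] pointing down, gripper open.
Joint ranges: [-2.75, 2.75], [-0.78, 2.1], [0.31, 2.55], [-1.13, 4.27], [0.13, 2.63], [-2.58, 2.58]. Speed limits (rad/s): [2.79, 2.79, 3.14, 3.14, 3.14, 3.14].

## Interface

Orientations are given as a unit quaternion [x, y, z, w].
In Python, from cell import bot gives the robot as it stands.
- The arm moves only by the tool carry_out, never from a script. Its argument "deltas" is text: rows parted by semicolons, each of 6 numbers parted by spaces: the shift along the tool's x, y, z in mm, then the turn, a rotation vector about the tool's x, y, z in rad. A call has 1 to 10 rows; each row is the pose to reach, as a shift and turn from the pose commanded when the call began, along the tool's axes at that moment; what a row does not reach only later rows make up. A row lasts 1/12 s, in which the tool goes at most 41.7 mm and 7.16 degrees, less where a joint would pass 70% of its speed; a pose out of reach is approached as far as the arm can. A call with a gripper value outside its range is refused whole. "grip" is the closure, from 0 (fully open) to 1 (shut), set as the call begins (left out, the last holds). The fingers move at their own pace and stop on an object; the grip force is fixed at half the most. Time passes only in rows, so rows that repeat a pose let the fingers close. It gives the time, the measured TCP pose, the force and the opening at its end, in the units of the state.
- bot.sense(): the state, without advancing time (a new reading comes with each control period).
- bot.snapshot(name): name is "side" or "top"; returns the picture (400x640x3 uint8, red, green, blue); there is no depth.
- bot.calibration(name): a dict with "fx", "fy", "cx", "cy" (pixels), "distortion" ([k1, k2, p1, p2, k3] as OpenCV has them; the pictures are not rectified), "cam_to_world" (4x4, takes a point from camera to world coordinates). Camera axes: x right, y up, looking along -z (the intrinsics and any distortion apply to the point x, -y, -z); pixel columns grow to the right and rows downward; lengths in m; the calibration is good to about 2 mm. A picture is of the moment at which its call begins. calibration takes no time and is no camera call.
- bot.sign_off(): hands the job in, once; it reports no verdict.
The state is a dict: "time_s": time; "q": joint angles; "joint_vel": joint speeds; "joint_torque": joint torques, N m; "position": TCP position; "eef_rot": TCP orientation; "force": force on the tool from outside, world axes, zero at the start; "ft_torque": the same for the moment, N m; "width": finger opening in m.
Only numpy, scipy, OpenCV 4.12 (cv2) and the standard library are available. Lean on these libraries where they do the work, as an engineer would, in place of code of your own. Each camera call takes 0.05 s, during which the arm holds its last target.

## Working session

There is one attempt and no reset: what is moved stays moved. The work goes in short steps, Python scripts to look and compute and a tool call to move; the robot and the scene stay as the last step left them, time stands still between calls to the robot, and variables do not carry over. Pictures are saved under pics/ and viewed, and the job is handed in when it is done.

Besides the shell and the picture viewer there is one more tool, called after ">>>" as name(argument=value, ...), one argument or row to a line, values as JSON. carry_out: Moves the arm, as the interface text tells. Its arguments: {"type":"object","properties":{"deltas":{"type":"string"},"grip":{"type":"number"}},"required":["deltas"]}

```bash
ls; mkdir -p pics
cat > h.py <<'E'
import numpy as np, cv2
from cell import bot
from scipy.spatial.transform import Rotation as R
E
python3 - <<'E'
from h import *
for n in("top","side"):
    im=bot.snapshot(n); cv2.imwrite(f"pics/{n}0.png",im[:,:,::-1])
    c=bot.calibration(n); print(n,{k:(np.round(v,4).tolist() if not isinstance(v,float) else v) for k,v in c.items()})
s=bot.sense(); print(s, bot.tcp_to_grasp)
print(R.from_quat(s['eef_rot']).as_matrix().round(3))
E
```

```text
pics
top {'fx': 382.0360881541662, 'fy': 382.0360881541662, 'cx': 318.6085469266674, 'cy': 196.67312863745562, 'distortion': [-0.0454, 0.0, 0.0, 0.0, 0.0], 'cam_to_world': [[0.0112, 0.9844, -0.1756, 0.3985], [-0.9999, 0.0118, 0.0024, -0.0016], [0.0044, 0.1756, 0.9845, 1.1621], [0.0, 0.0, 0.0, 1.0]]}
side {'fx': 419.15413021331057, 'fy': 419.15413021331057, 'cx': 322.56913497587425, 'cy': 198.3157461815662, 'distortion': [-0.0285, 0.0, 0.0, 0.0, 0.0], 'cam_to_world': [[-0.8163, 0.4101, -0.4069, 0.0617], [-0.5776, -0.5713, 0.583, 0.7202], [0.0066, 0.711, 0.7032, 0.9558], [0.0, 0.0, 0.0, 1.0]]}
{'time_s': 0.1, 'q': array([-1.34718282e+00,  2.17699822e-01,  1.61478477e+00,  3.03350997e-05,
        1.31129696e+00, -1.12201154e-01]), 'joint_vel': array([ 7.83151056e-04, -1.95348459e-03, -4.01273667e-03,  7.28730180e-05,
        1.35169926e-03, -9.62557727e-04]), 'joint_torque': array([-2.98267514e-04, -3.98072863e+01, -3.04967093e+01, -1.31191873e-04,
        4.21872974e-03,  9.50564299e-06]), 'position': array([ 0.2058261 , -0.58935695,  0.23007996]), 'eef_rot': array([ 0.40993423,  0.57709605, -0.40888696,  0.57595618]), 'force': array([ 0.07944912, -0.30748809, -0.94204308]), 'ft_torque': array([ 0.02553097,  0.02398531, -0.00743516]), 'width': 0.08539542527503911} 0.0187
[[-0.     0.944  0.33 ]
 [ 0.002  0.33  -0.944]
 [-1.     0.    -0.002]]
```

View pics/top0.png

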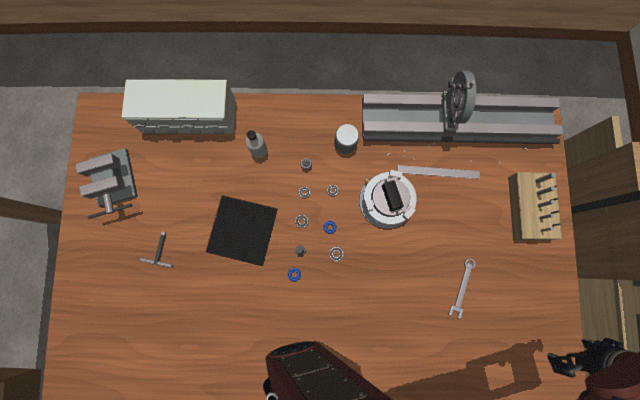

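View pics/side0.png

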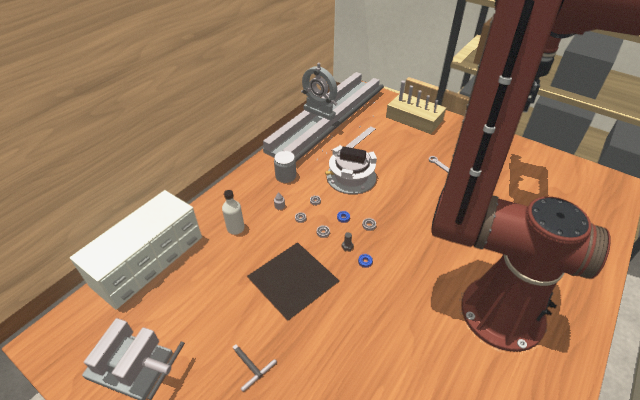

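```bash
cat >> h.py <<'E'
C={n:bot.calibration(n) for n in("top","side")}
def ray(n,uv):
    c=C[n];K=np.array([[c['fx'],0,c['cx']],[0,c['fy'],c['cy']],[0,0,1]])
    p=cv2.undistortPoints(np.array(uv,float).reshape(-1,1,2),K,np.array(c['distortion'])).reshape(-1,2)
    T=np.array(c['cam_to_world']); d=np.c_[p[:,0],-p[:,1],-np.ones(len(p))]@T[:3,:3].T
    return T[:3,3],d
def onz(n,uv,z):
    o,d=ray(n,uv); t=(z-o[2])/d[:,2]; return o+t[:,None]*d
def proj(n,P):
    c=C[n];K=np.array([[c['fx'],0,c['cx']],[0,c['fy'],c['cy']],[0,0,1]])
    T=np.array(c['cam_to_world']); q=(np.array(P,float).reshape(-1,3)-T[:3,3])@T[:3,:3]
    q=q*[1,-1,-1]
    return cv2.projectPoints(q,np.zeros(3),np.zeros(3),K,np.array(c['distortion']))[0].reshape(-1,2)
def crop(n,x0,y0,x1,y1,f,name,im=None):
    if im is None: im=bot.snapshot(n)
    cv2.imwrite('pics/'+name,cv2.resize(im[y0:y1,x0:x1,::-1],None,fx=f,fy=f,interpolation=cv2.INTER_CUBIC))
    return im
def st():
    s=bot.sense();M=R.from_quat(s['eef_rot']).as_matrix()
    print('t',round(s['time_s'],2),'pos',s['position'].round(4),'F',s['force'].round(1),'T',s['ft_torque'].round(2),'w',round(s['width'],4),'q',s['q'].round(3));print(M.round(3));return s,M
E
python3 - <<'E'
from h import *
a=cv2.imread('pics/top0.png')[:,:,::-1]; b=cv2.imread('pics/side0.png')[:,:,::-1]
crop('top',280,150,440,280,5,'c1.png',a); crop('side',260,130,400,280,4,'c2.png',b)
crop('top',355,160,425,235,8,'c3.png',a)
E
```

```text
(no output)
```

View pics/c1.png

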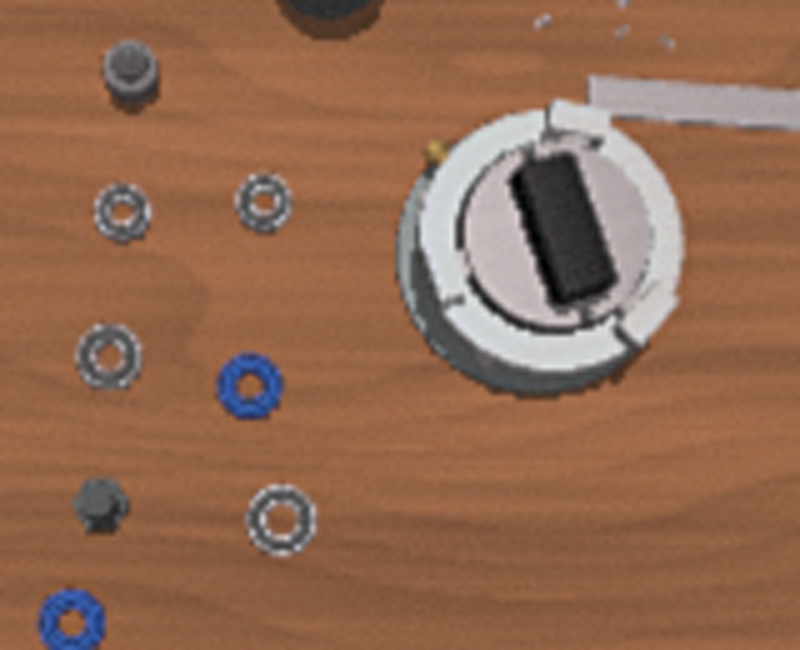

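View pics/c2.png

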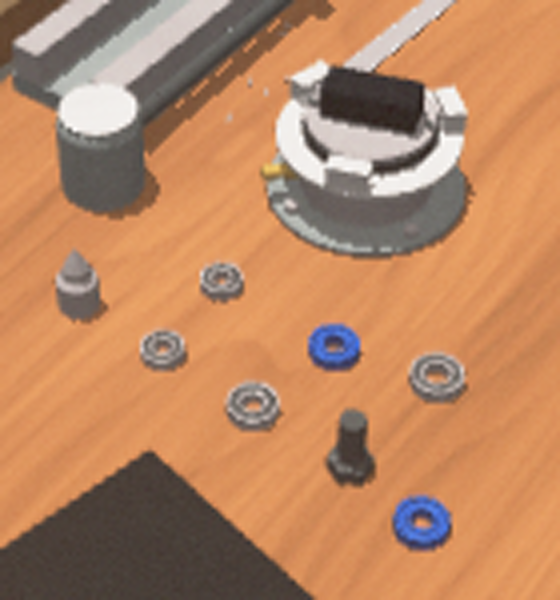

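View pics/c3.png

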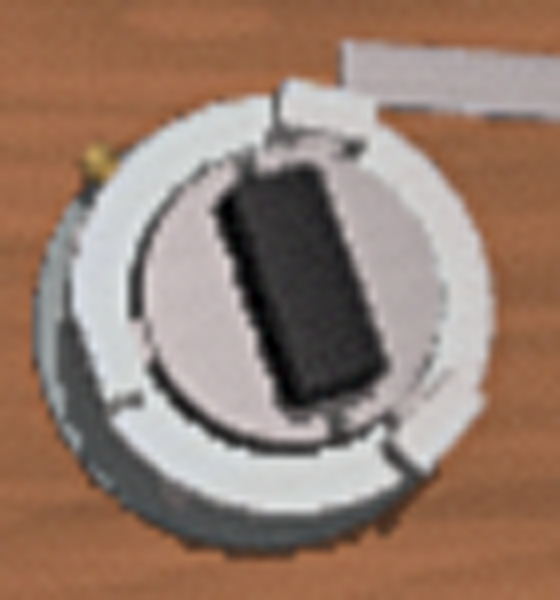

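```bash
cat > m1.py <<'E'
from h import *
a=cv2.imread('pics/top0.png'); 
from scipy.optimize import least_squares
def fitc(P):
    f=lambda p:np.hypot(P[:,0]-p[0],P[:,1]-p[1])-p[2]
    r=least_squares(f,[*P[:,:2].mean(0),.05],loss='soft_l1',f_scale=.002); return r.x, np.std(r.fun)
hsv=cv2.cvtColor(a,cv2.COLOR_BGR2HSV)
# low-sat bright
m=((hsv[:,:,1]<60)&(hsv[:,:,2]>170)).astype(np.uint8)
m[:165]=0;m[240:]=0;m[:,:350]=0;m[:,430:]=0
cs,_=cv2.findContours(m,cv2.RETR_EXTERNAL,cv2.CHAIN_APPROX_NONE)
c=max(cs,key=cv2.contourArea)[:,0]; print(cv2.boundingRect(c))
P=onz('top',c,.064); print('flange',fitc(P))
# bar
for th in (45,60,75):
    m=(a.max(2)<th).astype(np.uint8); m[:170]=0;m[220:]=0;m[:,:375]=0;m[:,410:]=0
    cs,_=cv2.findContours(m,cv2.RETR_EXTERNAL,cv2.CHAIN_APPROX_NONE); c=max(cs,key=cv2.contourArea)[:,0]
    P=onz('top',c,.114); r=cv2.minAreaRect((P[:,:2]*1000).astype(np.float32)); print('bar',th,r)
# mat
b=a
m=(a.max(2)<60).astype(np.uint8); m[:185]=0;m[275:]=0;m[:,:190]=0;m[:,285:]=0
cs,_=cv2.findContours(m,cv2.RETR_EXTERNAL,cv2.CHAIN_APPROX_NONE); c=max(cs,key=cv2.contourArea)[:,0]
print('mat',cv2.minAreaRect((onz('top',c,.003)[:,:2]*1000).astype(np.float32)))
# bearings top
for u,v,z in((304,192,.011),(333,190,.011),(302,221,.012),(336,254,.012)):
    s=a[v-13:v+13,u-13:u+13].astype(int)
    h=hsv[v-13:v+13,u-13:u+13]
    mm=((h[:,:,1]<75)).astype(np.uint8)
    cs,_=cv2.findContours(mm,cv2.RETR_EXTERNAL,cv2.CHAIN_APPROX_NONE); c=max(cs,key=cv2.contourArea)[:,0]+[u-13,v-13]
    P=onz('top',c,z); print('brg',c.mean(0),fitc(P),mm.sum())
E
python3 m1.py
```

```text
(364, 165, 66, 59)
flange (array([ 0.60535124, -0.22050419,  0.06972071]), np.float64(0.023025793044162784))
bar 45 ((591.076904296875, -209.08322143554688), (78.7318115234375, 36.61957550048828), 17.810304641723633)
bar 60 ((591.9217529296875, -209.56544494628906), (81.84834289550781, 37.679683685302734), 17.27435302734375)
bar 75 ((593.2288818359375, -208.718017578125), (85.9188003540039, 38.6253547668457), 17.266132354736328)
mat ((499.74383544921875, 228.3243408203125), (177.28924560546875, 176.39181518554688), 77.02973175048828)
brg [303.96875 192.0625 ] (array([0.61732838, 0.04055423, 0.01652051]), np.float64(0.0009133689903409811)) 94
brg [332.19354839 190.16129032] (array([ 0.62496644, -0.04583352,  0.01631923]), np.float64(0.0009766988219236223)) 92
brg [301.21621622 220.89189189] (array([0.52843952, 0.04732501, 0.01883198]), np.float64(0.0008516999968430649)) 124
brg [335.76923077 253.38461538] (array([ 0.43214989, -0.05747257,  0.01997017]), np.float64(0.0007914443210573093)) 135
```

```bash
cat > m2.py <<'E'
from m1 import fitc
from h import *
b=cv2.imread('pics/side0.png');hsv=cv2.cvtColor(b,cv2.COLOR_BGR2HSV)
for p,z in(((.6173,.0406),.011),((.625,-.0458),.011),((.5284,.0473),.012),((.4321,-.0575),.012)):
    u,v=proj('side',[*p,z])[0].round().astype(int)
    h=hsv[v-13:v+13,u-13:u+13]; mm=(h[:,:,1]<85).astype(np.uint8)
    cs,_=cv2.findContours(mm,cv2.RETR_EXTERNAL,cv2.CHAIN_APPROX_NONE); c=max(cs,key=cv2.contourArea)[:,0]+[u-13,v-13]
    r=cv2.boundingRect(c); cc=np.array([[r[0]+(r[2]-1)/2,r[1]+(r[3]-1)/2]])
    print((u,v),cc,'mid',onz('side',cc,z/2).round(4), onz('top',proj('top',[*p,z]),z))
m=(b.max(2)<60).astype(np.uint8); m[:140]=0;m[170:]=0;m[:,:335]=0;m[:,372:]=0
cs,_=cv2.findContours(m,cv2.RETR_EXTERNAL,cv2.CHAIN_APPROX_NONE); c=max(cs,key=cv2.contourArea)[:,0]
r=cv2.boundingRect(c);print(r); print('bar mid side', onz('side',[[r[0]+(r[2]-1)/2,r[1]+(r[3]-1)/2]],.098), 'expect px',proj('side',[.5915,-.2095,.098]))
crop('side',320,120,390,200,9,'c4.png',b[:,:,::-1])
E
python3 m2.py | grep -v -e flange -e '^b[ar]*g'
```

```text
(364, 165, 66, 59)
bar 45 ((591.076904296875, -209.08322143554688), (78.7318115234375, 36.61957550048828), 17.810304641723633)
bar 60 ((591.9217529296875, -209.56544494628906), (81.84834289550781, 37.679683685302734), 17.27435302734375)
bar 75 ((593.2288818359375, -208.718017578125), (85.9188003540039, 38.6253547668457), 17.266132354736328)
mat ((499.74383544921875, 228.3243408203125), (177.28924560546875, 176.39181518554688), 77.02973175048828)
(np.int64(301), np.int64(216)) [[300.  217.5]] mid [[0.6196 0.0414 0.0055]] [[0.6173 0.0406 0.011 ]]
(np.int64(315), np.int64(199)) [[315.  199.5]] mid [[ 0.6283 -0.0492  0.0055]] [[ 0.625  -0.0458  0.011 ]]
(np.int64(323), np.int64(230)) [[323. 231.]] mid [[0.5301 0.0452 0.006 ]] [[0.5284 0.0473 0.012 ]]
(np.int64(369), np.int64(223)) [[368.5 224. ]] mid [[ 0.4339 -0.0582  0.006 ]] [[ 0.4321 -0.0575  0.012 ]]
(340, 152, 26, 11)
bar mid side [[ 0.58926484 -0.20279058  0.098     ]] expect px [[353.02478274 155.6850086 ]]
```

View pics/c4.png

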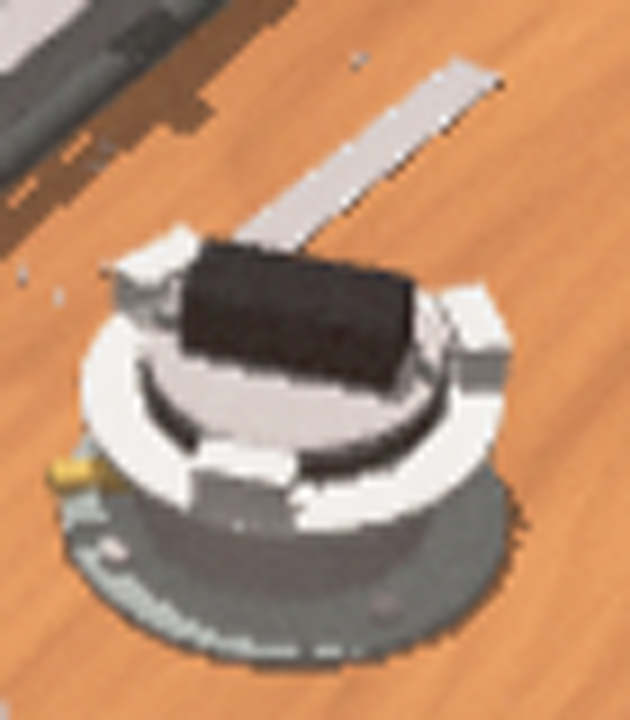

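```bash
cat >> h.py <<'E'
def go(pos,psi):
    "print the tool-frame shift/turn from the measured pose to a down-pointing pose with tool z at psi (deg)"
    s,M=st(); a=np.deg2rad(psi); z=np.array([np.cos(a),np.sin(a),0]); x=np.array([0,0,-1.]); y=np.cross(z,x)
    T=np.c_[x,y,z]; d=M.T@(np.array(pos)-s['position'])*1000; w=R.from_matrix(M.T@T).as_rotvec()
    print('DELTA',d.round(1),'ROT',w.round(3),'dist',np.linalg.norm(d).round(1))
E
python3 -c "
from h import *
go([.5915,-.2095,.2],-72.5)"
```

```text
t 0.1 pos [ 0.2058 -0.5894  0.2301] F [ 0.1 -0.3 -0.9] T [ 0.03  0.02 -0.01] w 0.0854 q [-1.347  0.218  1.615  0.     1.311 -0.112]
[[-0.     0.944  0.33 ]
 [ 0.002  0.33  -0.944]
 [-1.     0.    -0.002]]
DELTA [  30.7  489.3 -231.5] ROT [ 0.03  -0.002 -0.   ] dist 542.2
```

>>> carry_out(
  deltas="30.7 489 -231.5 0.03 -0.002 0;30.7 489 -231.5 0.03 -0.002 0;30.7 489 -231.5 0.03 -0.002 0;30.7 489 -231.5 0.03 -0.002 0;30.7 489 -231.5 0.03 -0.002 0;30.7 489 -231.5 0.03 -0.002 0;30.7 489 -231.5 0.03 -0.002 0;30.7 489 -231.5 0.03 -0.002 0;30.7 489 -231.5 0.03 -0.002 0;30.7 489 -231.5 0.03 -0.002 0",
  grip=0,
)

```text
time_s: 0.93
position: [0.5031, -0.2962, 0.2071]
eef_rot: [0.418, 0.57, -0.418, 0.571]
force: [0.2, -0.9, 0.3]
width: 0.0853
```

```bash
python3 -c "
from h import *
go([.5915,-.2095,.16],-72.5)"
```

```text
t 0.93 pos [ 0.5031 -0.2962  0.2071] F [ 0.2 -0.9  0.3] T [-0.07 -0.03 -0.03] w 0.0853 q [-6.520e-01  1.510e-01  1.736e+00 -1.000e-03  1.253e+00  6.140e-01]
[[ 0.     0.954  0.301]
 [-0.002  0.301 -0.954]
 [-1.    -0.     0.001]]
DELTA [ 47.  110.4 -56.1] ROT [0.    0.001 0.   ] dist 132.5
```

>>> carry_out(
  deltas="45 105 -53 0 0 0;45 105 -53 0 0 0;45 105 -53 0 0 0;45 105 -53 0 0 0;45 105 -53 0 0 0;45 105 -53 0 0 0;45 105 -53 0 0 0",
)

```text
time_s: 1.52
position: [0.5861, -0.2171, 0.163]
eef_rot: [0.418, 0.569, -0.419, 0.571]
force: [-0.5, 0.2, 0.4]
width: 0.0856
```

```bash
python3 -c "
from h import *
go([.5915,-.2095,.088],-72.5)
crop('top',340,150,440,245,7,'p1.png');crop('side',310,90,420,200,6,'p2.png')"
```

```text
t 1.52 pos [ 0.5861 -0.2171  0.163 ] F [-0.5  0.2  0.4] T [ 0.02 -0.01 -0.01] w 0.0856 q [-0.466  0.279  1.671 -0.002  1.189  0.801]
[[ 0.001  0.954  0.3  ]
 [-0.003  0.3   -0.954]
 [-1.     0.     0.003]]
DELTA [75.   7.5 -5.9] ROT [-0.001  0.003 -0.   ] dist 75.6
```

View pics/p2.png

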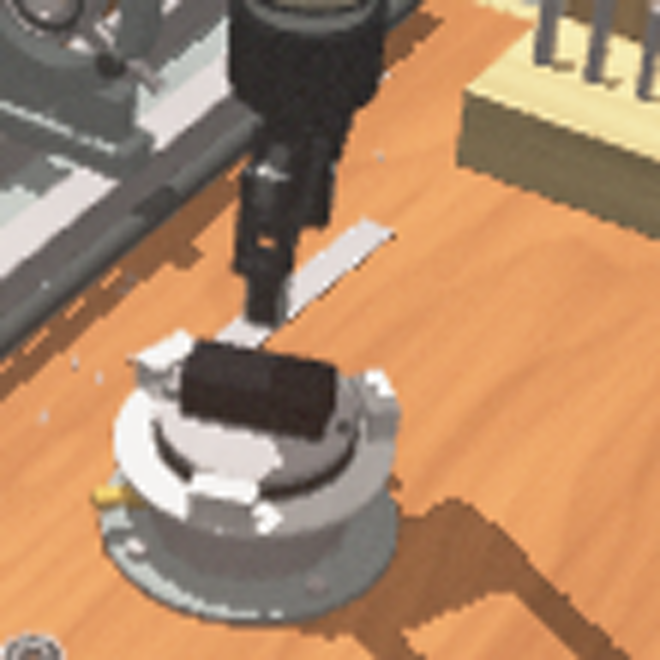

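>>> carry_out(
  deltas="20 7.5 -6 0 0.003 0;40 7.5 -6 0 0.003 0;55 7.5 -6 0 0.003 0;65 7.5 -6 0 0.003 0;73 7.5 -6 0 0.003 0;73 7.5 -6 0 0.003 0;73 7.5 -6 0 0.003 0",
)

```text
time_s: 2.2
position: [0.5919, -0.2088, 0.0899]
eef_rot: [0.418, 0.57, -0.418, 0.57]
force: [-0.2, 0.4, 0.6]
width: 0.0854
```

```bash
python3 -c "
from h import *
go([.5915,-.2095,.088],-72.5)
crop('side',310,90,420,200,6,'p3.png')"
```

```text
t 2.2 pos [ 0.5919 -0.2088  0.0899] F [-0.2  0.4  0.6] T [-0.    0.01 -0.01] w 0.0854 q [-4.510e-01  3.720e-01  1.703e+00  1.000e-03  1.067e+00  8.140e-01]
[[-0.     0.954  0.3  ]
 [ 0.001  0.3   -0.954]
 [-1.     0.    -0.001]]
DELTA [ 1.9 -0.6  0.6] ROT [-0.    -0.001 -0.   ] dist 2.1
```

View pics/p3.png

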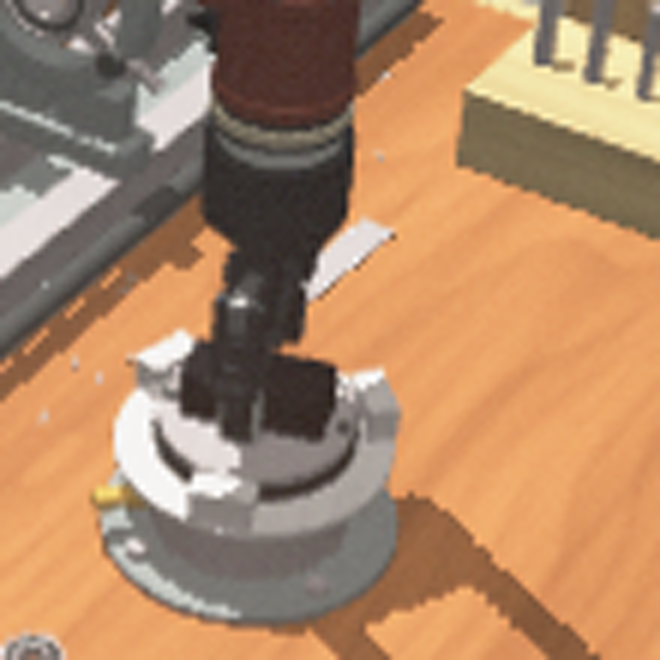

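>>> carry_out(
  deltas="1.5 -0.5 0.5 0 0 0;1.5 -0.5 0.5 0 0 0;1.5 -0.5 0.5 0 0 0;1.5 -0.5 0.5 0 0 0;1.5 -0.5 0.5 0 0 0;1.5 -0.5 0.5 0 0 0;1.5 -0.5 0.5 0 0 0;1.5 -0.5 0.5 0 0 0",
  grip=1,
)

```text
time_s: 2.92
position: [0.593, -0.2113, 0.0897]
eef_rot: [0.417, 0.569, -0.418, 0.572]
force: [0.6, -5.1, 0.4]
width: 0.0349
```

```bash
python3 -c "
from h import *
go([.5915,-.2095,.081],-72.5)"
```

```text
t 2.92 pos [ 0.593  -0.2113  0.0897] F [ 0.6 -5.1  0.4] T [-0.59  0.01  0.15] w 0.0349 q [-0.453  0.373  1.702 -0.002  1.062  0.813]
[[ 0.003  0.953  0.302]
 [-0.004  0.302 -0.953]
 [-1.     0.002  0.004]]
DELTA [ 8.6 -0.9 -2.2] ROT [ 0.001  0.004 -0.002] dist 9.0
```

>>> carry_out(
  deltas="0 0 2.5 0 0 0;0 0 2.5 0 0 0;0 0 2.5 0 0 0",
)

```text
time_s: 3.17
position: [0.593, -0.2117, 0.0891]
eef_rot: [0.418, 0.57, -0.418, 0.571]
force: [0.3, -1.5, 5.0]
width: 0.0347
```

```bash
python3 -c "
from h import *
go([.5915,-.2095,.081],-72.5)"
```

```text
t 3.17 pos [ 0.593  -0.2117  0.0891] F [ 0.3 -1.5  5. ] T [-0.02  0.11 -0.04] w 0.0347 q [-4.550e-01  3.760e-01  1.699e+00  1.000e-03  1.065e+00  8.100e-01]
[[ 0.001  0.954  0.301]
 [-0.     0.301 -0.954]
 [-1.     0.001  0.   ]]
DELTA [ 8.1 -0.8 -2.6] ROT [ 0.     0.    -0.001] dist 8.5
```

>>> carry_out(
  deltas="2 0 0.5 0 0 0;4 0 0.5 0 0 0;6 0 0.5 0 0 0;7 0 0.5 0 0 0;7 0 0.5 0 0 0;7 0 0.5 0 0 0;7 0 0.5 0 0 0",
)

```text
time_s: 3.75
position: [0.5931, -0.2118, 0.0833]
eef_rot: [0.418, 0.57, -0.418, 0.57]
force: [-2.5, 0.6, 11.2]
width: 0.0352
```

```bash
python3 -c "
from h import *
go([.593,-.212,.082],-72.5)
crop('side',310,90,420,200,6,'p4.png')"
```

```text
t 3.75 pos [ 0.5931 -0.2118  0.0833] F [-2.5  0.6 11.2] T [ 0.31  0.56 -0.09] w 0.0352 q [-4.550e-01  3.850e-01  1.701e+00  1.000e-03  1.056e+00  8.100e-01]
[[ 0.     0.954  0.301]
 [ 0.001  0.301 -0.954]
 [-1.     0.001 -0.   ]]
DELTA [ 1.3 -0.1  0.2] ROT [ 0.    -0.    -0.001] dist 1.3
```

View pics/p4.png

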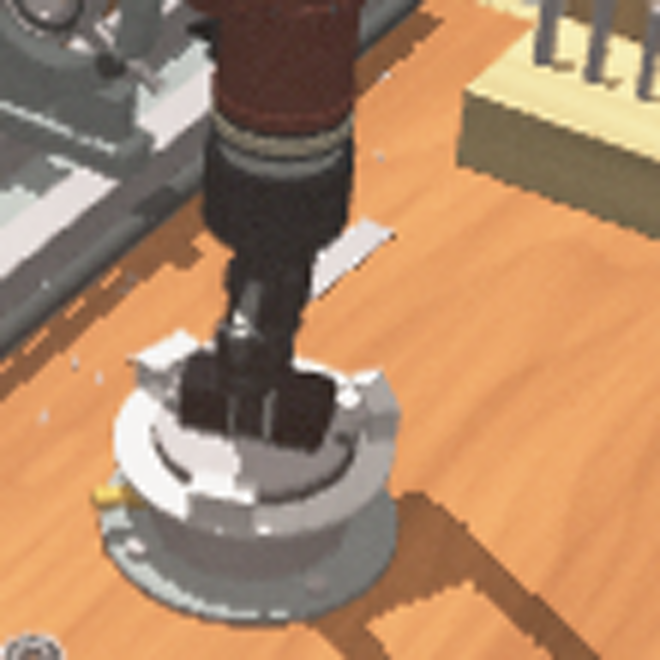

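>>> carry_out(
  deltas="1.5 0 0 0 0 0;1.5 0 0 -0.1 0 0;1.5 0 0 -0.2 0 0;1.5 0 0 -0.3 0 0;1.5 0 0 -0.4 0 0;1.5 0 0 -0.5 0 0;1.5 0 0 -0.6 0 0;1.5 0 0 -0.7 0 0;1.5 0 0 -0.75 0 0;1.5 0 0 -0.75 0 0",
)

```text
time_s: 4.63
position: [0.5955, -0.2134, 0.0833]
eef_rot: [0.179, 0.682, -0.18, 0.686]
force: [0.3, -2.7, 11.9]
width: 0.0351
```

```bash
python3 -c "
from h import *
go([.593,-.212,.09],-29.5)
crop('side',310,90,420,200,6,'p5.png')"
```

```text
t 4.63 pos [ 0.5955 -0.2134  0.0833] F [ 0.3 -2.7 11.9] T [0.01 0.41 0.11] w 0.0351 q [-0.455  0.386  1.698  0.     1.05   0.058]
[[ 0.006  0.491  0.871]
 [-0.003  0.871 -0.491]
 [-1.     0.001  0.007]]
DELTA [-6.7 -0.1 -2.8] ROT [ 0.002  0.007 -0.001] dist 7.2
```

View pics/p5.png

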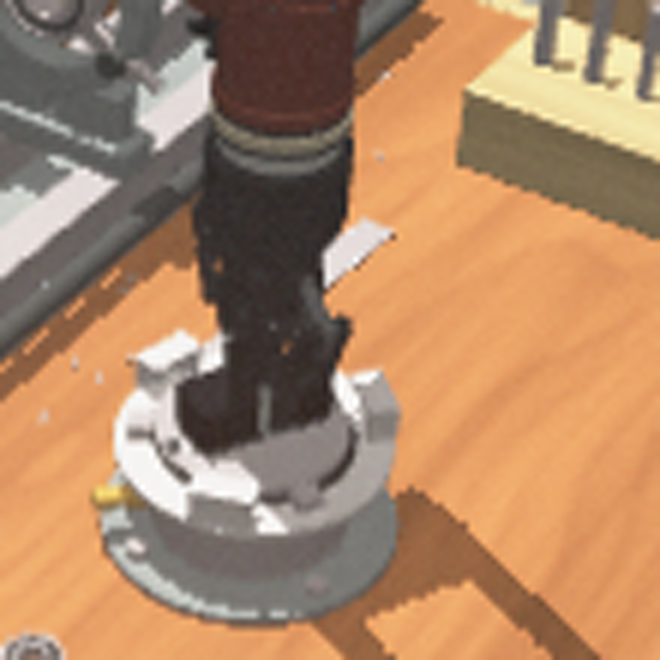

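>>> carry_out(
  deltas="-10 0 -1.5 0 0 0;-25 0 -1.5 0 0 0;-45 0 -1.5 0 0 0;-70 0 -1.5 0 0 0;-95 0 -1.5 0 0 0;-115 0 -1.5 0 0 0;-125 0 -1.5 0 0 0;-125 0 -1.5 0 0 0",
)

```text
time_s: 5.35
position: [0.5923, -0.2113, 0.2064]
eef_rot: [0.18, 0.683, -0.18, 0.685]
force: [0.2, 0.0, -2.3]
width: 0.0349
```

```bash
python3 -c "
from h import *
go([.4997,.2283,.19],-29.5)
im=crop('top',300,100,460,230,5,'p6.png')"
```

```text
t 5.35 pos [ 0.5923 -0.2113  0.2064] F [ 0.2  0.  -2.3] T [-0.01 -0.06 -0.03] w 0.0349 q [-4.550e-01  2.440e-01  1.629e+00  1.000e-03  1.266e+00  6.000e-02]
[[ 0.003  0.492  0.87 ]
 [-0.     0.87  -0.492]
 [-1.     0.001  0.003]]
DELTA [  15.9  337.  -297. ] ROT [ 0.     0.003 -0.001] dist 449.5
```

View pics/p6.png

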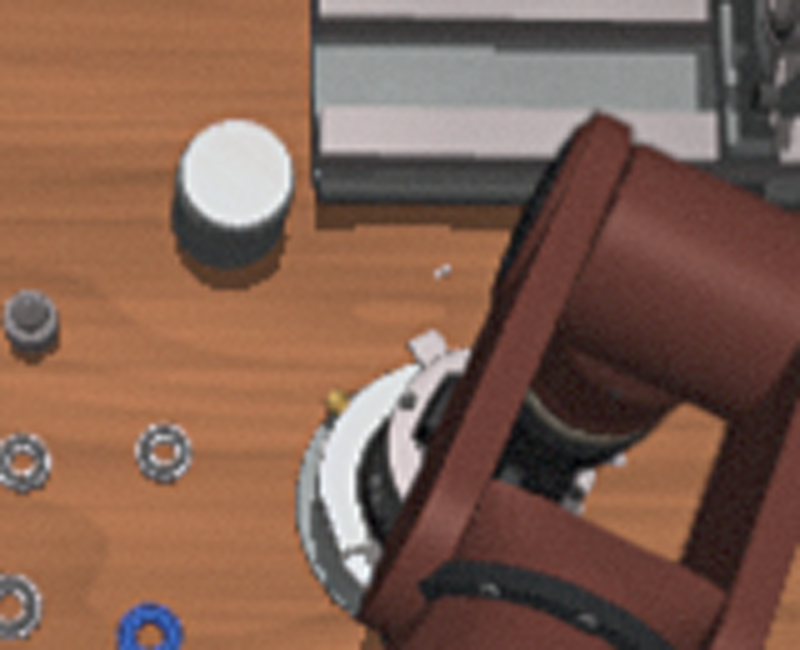

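>>> carry_out(
  deltas="3 30 -26.5 0 0.003 0;6 60 -53 0 0.003 0;9 90 -79.5 0 0.003 0;9 120 -106 0 0.003 0;9 150 -132 0 0.003 0;9 180 -158.5 0 0.003 0;9 210 -185 0 0.003 0;9 240 -211.5 0 0.003 0;9 270 -238 0 0.003 0;9 300 -264.5 0 0.003 0",
)

```text
time_s: 6.23
position: [0.5059, 0.1817, 0.1928]
eef_rot: [0.18, 0.687, -0.18, 0.681]
force: [0.8, 1.3, -3.8]
width: 0.035
```

```bash
python3 -c "
from h import *
go([.4997,.2283,.09],-29.5)"
```

```text
t 6.23 pos [0.5059 0.1817 0.1928] F [ 0.8  1.3 -3.8] T [-0.01 -0.04 -0.01] w 0.035 q [0.212 0.073 1.851 0.003 1.225 0.726]
[[-0.008  0.493  0.87 ]
 [ 0.001  0.87  -0.493]
 [-1.    -0.003 -0.008]]
DELTA [102.9  37.8 -27.6] ROT [-0.    -0.008  0.003] dist 113.0
```

>>> carry_out(
  deltas="0 20 -15 0 0 0;0 37 -30 0 0 0;20 37 -30 0 0 0;50 37 -30 0 0 0;75 37 -30 0 0 0;100 37 -30 0 0 0;100 37 -30 0 0 0;100 37 -30 0 0 0",
)

```text
time_s: 6.9
position: [0.4968, 0.2265, 0.0921]
eef_rot: [0.179, 0.688, -0.181, 0.68]
force: [0.6, 0.3, -3.1]
width: 0.0347
```

```bash
python3 -c "
from h import *
go([.4997,.2283,.0265],-29.5)
im=crop('side',220,200,380,340,5,'p7.png')"
```

```text
t 6.9 pos [0.4968 0.2265 0.0921] F [ 0.6  0.3 -3.1] T [0.03 0.02 0.02] w 0.0347 q [0.297 0.221 1.894 0.004 1.038 0.81 ]
[[-0.012  0.492  0.87 ]
 [-0.     0.87  -0.492]
 [-1.    -0.006 -0.01 ]]
DELTA [65.6  3.4  2.3] ROT [-0.    -0.01   0.006] dist 65.7
```

View pics/p7.png

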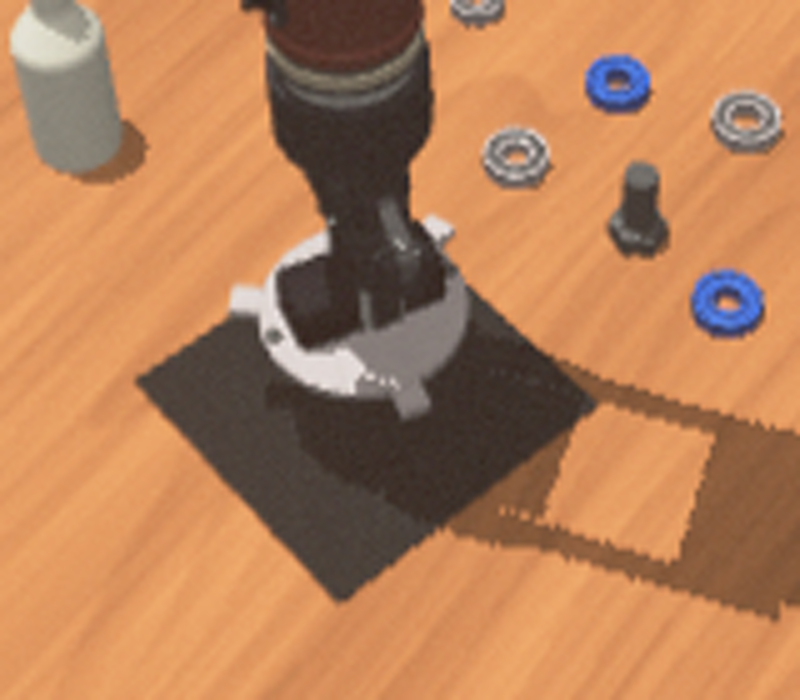

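>>> carry_out(
  deltas="15 3 2 0 -0.01 0.006;32 3 2 0 -0.01 0.006;46 3 2 0 -0.01 0.006;54 3 2 0 -0.01 0.006;59 3 2 0 -0.01 0.006;62 3 2 0 -0.01 0.006;62 3 2 0 -0.01 0.006;62 3 2 0 -0.01 0.006",
)

```text
time_s: 7.62
position: [0.5045, 0.2295, 0.0351]
eef_rot: [0.182, 0.681, -0.178, 0.687]
force: [0.5, -0.2, -3.0]
width: 0.0348
```

```bash
python3 -c "
from h import *
go([.4997,.2283,.0265],-29.5)"
```

```text
t 7.62 pos [0.5045 0.2295 0.0351] F [ 0.5 -0.2 -3. ] T [-0.01  0.04  0.04] w 0.0348 q [0.3   0.314 1.909 0.    0.908 0.815]
[[ 0.01   0.493  0.87 ]
 [ 0.003  0.87  -0.493]
 [-1.     0.008  0.007]]
DELTA [ 8.5 -3.5 -3.6] ROT [-0.     0.007 -0.008] dist 9.9
```

>>> carry_out(
  deltas="2 -2 -2 0 0.008 -0.008;4 -2 -2 0 0.008 -0.008;6 -2 -2 0 0.008 -0.008;8 -2 -2 0 0.008 -0.008;8 -2 -2 0 0.008 -0.008;8 -2 -2 0 0.008 -0.008",
)

```text
time_s: 8.12
position: [0.5012, 0.2286, 0.0268]
eef_rot: [0.18, 0.684, -0.18, 0.683]
force: [-3.0, -1.6, 3.1]
width: 0.0348
```

```bash
python3 -c "
from h import *
go([.4997,.2283,.0265],-29.5)"
```

```text
t 8.12 pos [0.5012 0.2286 0.0268] F [-3.  -1.6  3.1] T [-0.05  0.37  0.02] w 0.0348 q [0.3   0.329 1.909 0.    0.906 0.815]
[[-0.002  0.492  0.87 ]
 [-0.     0.87  -0.492]
 [-1.    -0.001 -0.002]]
DELTA [ 0.3 -1.  -1.2] ROT [ 0.    -0.002  0.001] dist 1.6
```

>>> carry_out(
  deltas="-1 0 0 0 0 0;-1 0 0 0 0 0;-1 0 0 0 0 0;-1 0 0 0 0 0;-1 0 0 0 0 0;-1 0 0 0 0 0;-1 0 0 0 0 0",
  grip=0,
)

```text
time_s: 8.7
position: [0.501, 0.2286, 0.027]
eef_rot: [0.18, 0.684, -0.18, 0.683]
force: [-0.4, -1.4, -0.4]
width: 0.0852
```

>>> carry_out(
  deltas="-20 0 0 0 0 0;-60 0 0 0 0 0;-100 0 0 0 0 0;-140 0 0 0 0 0;-160 0 0 0 0 0;-160 0 0 0 0 0",
)

```text
time_s: 9.2
position: [0.5058, 0.2301, 0.1945]
eef_rot: [0.182, 0.68, -0.178, 0.687]
force: [1.5, 0.5, 0.6]
width: 0.0855
```

```bash
python3 -c "
from h import *
st()
im=crop('side',220,180,380,320,5,'p8.png'); cv2.imwrite('pics/s8.png',im[:,:,::-1])
im=crop('top',180,150,440,300,3,'p9.png');cv2.imwrite('pics/t8.png',im[:,:,::-1])"
```

```text
t 9.2 pos [0.5058 0.2301 0.1945] F [1.5 0.5 0.6] T [ 0.05 -0.   -0.02] w 0.0855 q [0.3   0.098 1.821 0.    1.212 0.815]
[[ 0.011  0.492  0.87 ]
 [ 0.004  0.87  -0.492]
 [-1.     0.009  0.008]]
```

View pics/p8.png

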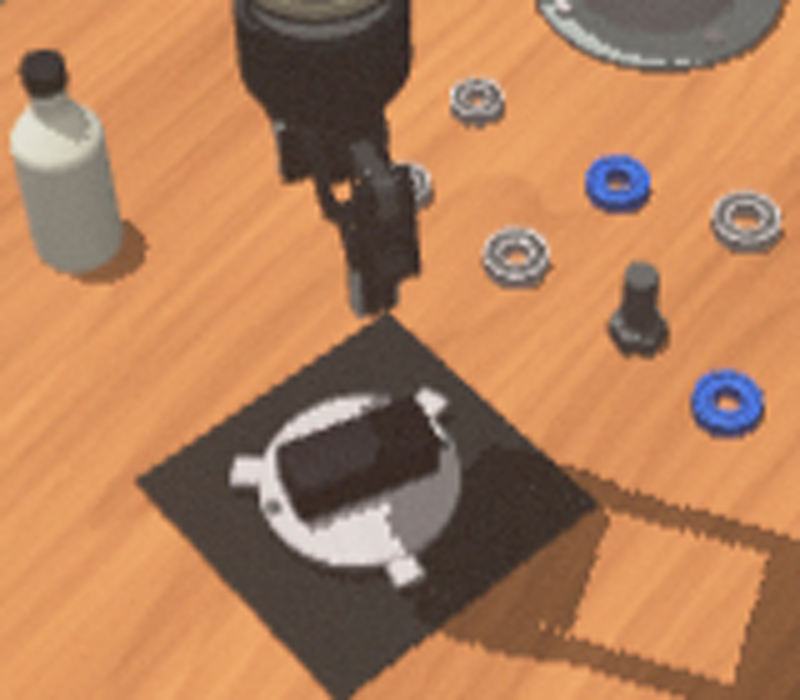

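View pics/p9.png

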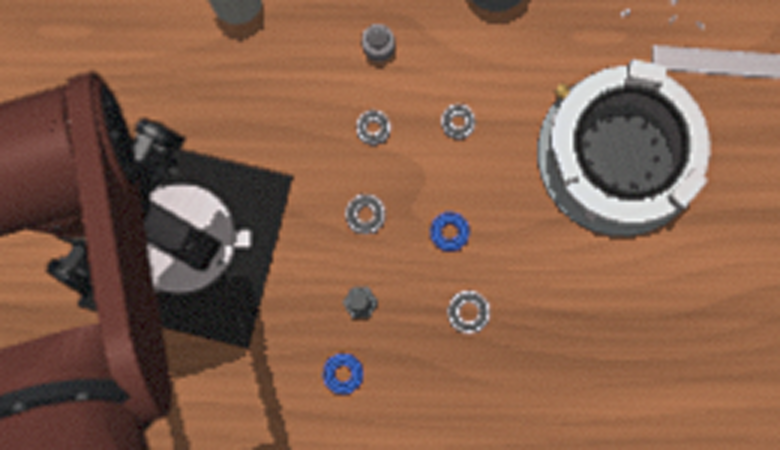

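```bash
python3 -c "
from h import *
go([.5295,.046,.1],-90)
for u,v in((299,251),(306,164),(330,227),(294,274)): print((u,v),onz('top',[[u,v]],.01).round(3))"
```

```text
t 9.3 pos [0.5021 0.2288 0.1884] F [-0.7 -0.6 -0.4] T [ 0.02 -0.02 -0.03] w 0.0854 q [0.3   0.103 1.828 0.    1.211 0.815]
[[ 0.001  0.493  0.87 ]
 [ 0.001  0.87  -0.493]
 [-1.     0.001  0.   ]]
DELTA [  88.3 -145.7  113.9] ROT [ 1.056e+00 -0.000e+00 -1.000e-03] dist 204.9
(299, 251) [[0.438 0.052 0.01 ]]
(306, 164) [[0.707 0.036 0.01 ]]
(330, 227) [[ 0.511 -0.04   0.01 ]]
(294, 274) [[0.371 0.066 0.01 ]]
```

>>> carry_out(
  deltas="0 -20 15 0.11 0 0;10 -40 31 0.22 0 0;25 -60 47 0.34 0 0;40 -80 62 0.46 0 0;50 -100 78 0.58 0 0;60 -120 94 0.7 0 0;70 -135 106 0.82 0 0;80 -146 114 0.94 0 0;88 -146 114 1.056 0 0;88 -146 114 1.056 0 0",
  grip=0.25,
)

```text
time_s: 10.13
position: [0.5245, 0.0445, 0.0944]
eef_rot: [-0.498, -0.502, 0.504, -0.496]
force: [-0.8, 0.2, -0.3]
width: 0.0637
```

>>> carry_out(
  deltas="0 0 0 0 0 0;0 0 0 0 0 0",
)

```text
time_s: 10.3
position: [0.5275, 0.0457, 0.0981]
eef_rot: [0.498, 0.502, -0.5, 0.5]
force: [-0.6, 0.3, 0.0]
width: 0.0641
```

```bash
python3 -c "
from h import *
go([.5295,.046,.002],-90)
im=crop('side',260,150,400,280,5,'p10.png')"
```

```text
t 10.3 pos [0.5275 0.0457 0.0981] F [-0.6  0.3  0. ] T [ 0.01 -0.02  0.05] w 0.0641 q [-0.046  0.176  1.935 -0.     1.035  1.522]
[[-0.004  1.     0.003]
 [-0.     0.003 -1.   ]
 [-1.    -0.004  0.   ]]
DELTA [96.1  2.4 -0.3] ROT [0.003 0.    0.004] dist 96.1
```

View pics/p10.png

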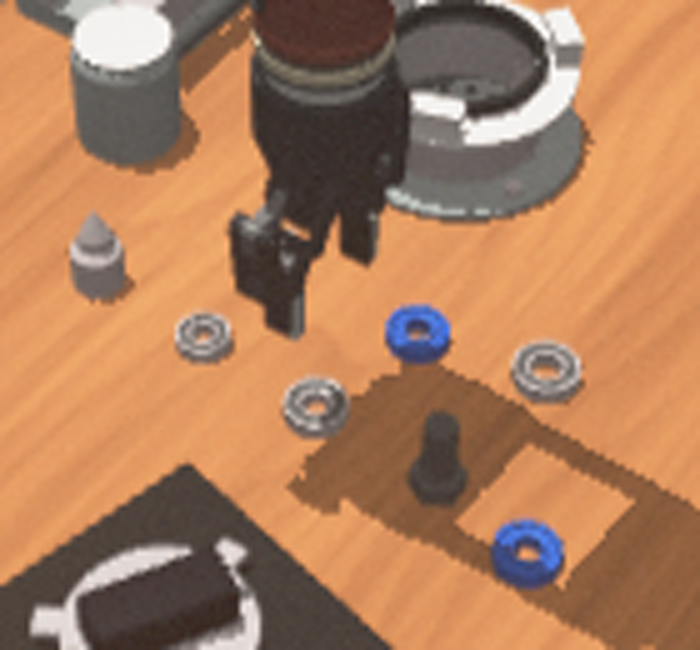

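>>> carry_out(
  deltas="25 2 0 0.003 0 0.003;55 2 0 0.003 0 0.003;75 2 0 0.003 0 0.003;86 2 0 0.003 0 0.003;92 2 0 0.003 0 0.003;95 2 0 0.003 0 0.003;95 2 0 0.003 0 0.003",
)

```text
time_s: 10.93
position: [0.5308, 0.0455, 0.0045]
eef_rot: [0.501, 0.499, -0.5, 0.5]
force: [-0.3, -0.7, -0.3]
width: 0.0641
```

```bash
python3 -c "
from h import *
go([.5295,.046,.002],-90)
im=crop('side',260,150,400,280,5,'p11.png')"
```

```text
t 10.93 pos [0.5308 0.0455 0.0045] F [-0.3 -0.7 -0.3] T [ 0.02 -0.02  0.01] w 0.0641 q [-0.046  0.335  1.957 -0.     0.847  1.527]
[[ 0.002  1.    -0.002]
 [-0.    -0.002 -1.   ]
 [-1.     0.002  0.   ]]
DELTA [ 2.5 -1.3 -0.5] ROT [-0.002  0.    -0.002] dist 2.8
```

View pics/p11.png

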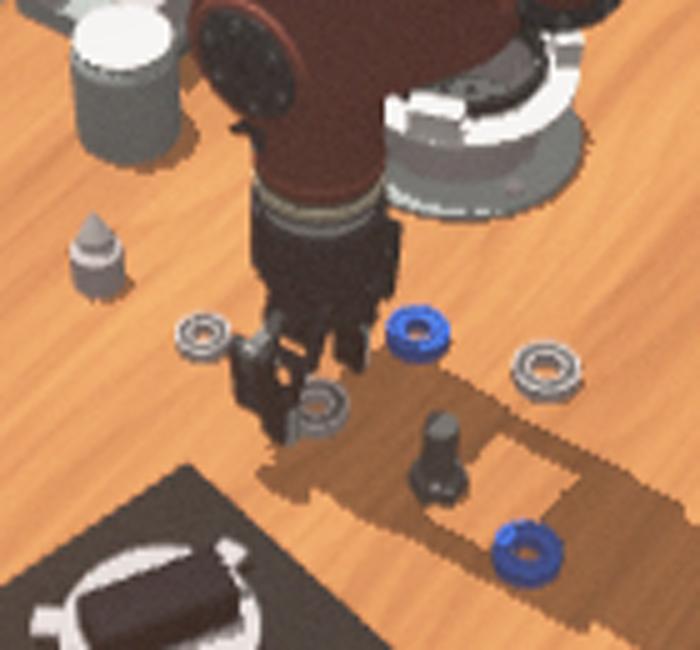

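>>> carry_out(
  deltas="1.5 -1 0 0 0 0;1.5 -1 0 0 0 0;1.5 -1 0 0 0 0;1.5 -1 0 0 0 0;1.5 -1 0 0 0 0;1.5 -1 0 0 0 0;1.5 -1 0 0 0 0",
  grip=1,
)

```text
time_s: 11.57
position: [0.5304, 0.0453, 0.0041]
eef_rot: [0.501, 0.498, -0.5, 0.5]
force: [-1.6, 0.3, 5.5]
width: 0.0374
```

>>> carry_out(
  deltas="-10 -1 0 0 0 0;-30 -1 0 0 0 0;-60 -1 0 0 0 0;-95 -1 0 0 0 0;-125 -1 0 0 0 0;-138 -1 0 0 0 0;-138 -1 0 0 0 0;-138 -1 0 0 0 0",
)

```text
time_s: 12.23
position: [0.5286, 0.0453, 0.1417]
eef_rot: [0.502, 0.498, -0.5, 0.5]
force: [-0.6, -0.2, -1.4]
width: 0.0369
```

```bash
python3 -c "
from h import *
go([.593,-.212,.135],-90)
im=crop('side',260,130,400,260,5,'p12.png')"
```

```text
t 12.23 pos [0.5286 0.0453 0.1417] F [-0.6 -0.2 -1.4] T [-0.02 -0.01  0.02] w 0.0369 q [-0.047  0.112  1.913 -0.     1.113  1.528]
[[ 0.003  1.    -0.003]
 [-0.    -0.003 -1.   ]
 [-1.     0.003  0.   ]]
DELTA [  7.   65.2 257.1] ROT [-0.003  0.    -0.003] dist 265.3
```

View pics/p12.png

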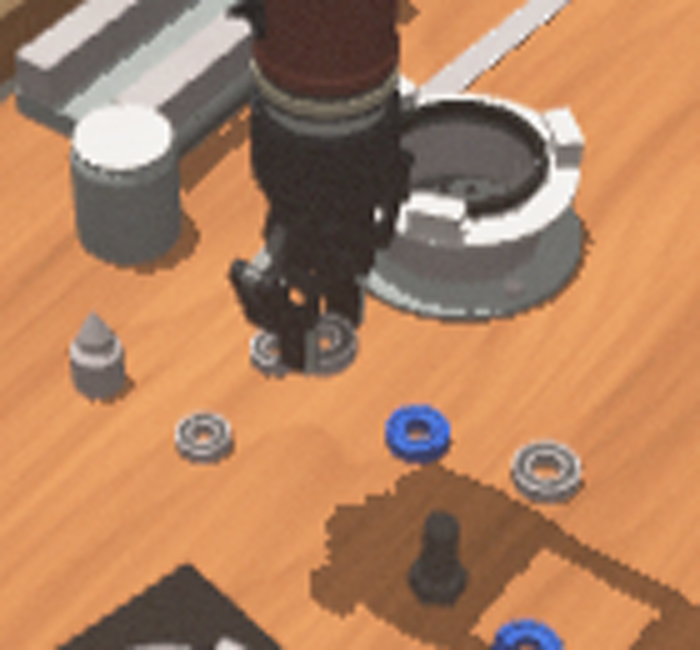

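>>> carry_out(
  deltas="0 8 32 0 0 0;0 16 64 0 0 0;0 24 96 0 0 0;0 33 130 0 0 0;0 41 163 0 0 0;0 49 195 0 0 0;0 57 226 0 0 0;0 65 257 0 0 0;0 65 257 0 0 0;0 65 257 0 0 0",
)

```text
time_s: 13.12
position: [0.5907, -0.2129, 0.1377]
eef_rot: [-0.501, -0.5, 0.502, -0.497]
force: [-0.3, 0.4, -1.2]
width: 0.0368
```

```bash
python3 -c "
from h import *
go([.593,-.212,.055],-90)
im=crop('side',280,100,420,220,5,'p13.png')"
```

```text
t 13.12 pos [ 0.5907 -0.2129  0.1377] F [-0.3  0.4 -1.2] T [-0.01  0.01  0.02] w 0.0368 q [-0.458  0.316  1.676  0.     1.153  1.119]
[[-0.003  1.    -0.006]
 [ 0.002 -0.006 -1.   ]
 [-1.    -0.003 -0.002]]
DELTA [82.7  2.6 -0.7] ROT [-0.006 -0.002  0.003] dist 82.7
```

View pics/p13.png

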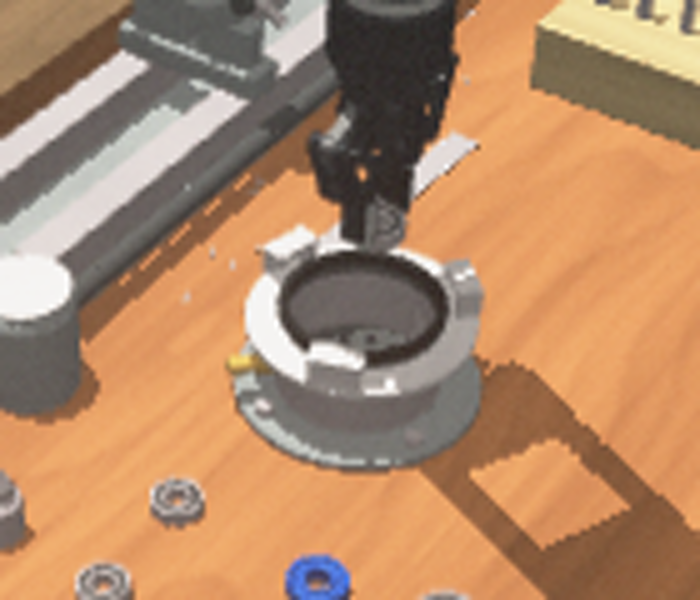

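>>> carry_out(
  deltas="20 2 0 0 0 0;45 2 0 0 0 0;65 2 0 0 0 0;76 2 0 0 0 0;76 2 0 0 0 0;76 2 0 0 0 0",
)

```text
time_s: 13.67
position: [0.5933, -0.2104, 0.0635]
eef_rot: [-0.5, -0.5, 0.501, -0.499]
force: [0.8, 0.2, -0.1]
width: 0.0366
```

>>> carry_out(
  deltas="0 0 0 0 0 0;0 0 0 0 0 0;0 0 0 0 0 0;0 0 0 0 0 0;0 0 0 0 0 0;-40 0 0 0 0 0;-80 0 0 0 0 0;-80 0 0 0 0 0",
  grip=0.38,
)

```text
time_s: 14.33
position: [0.6, -0.2146, 0.1545]
eef_rot: [0.503, 0.493, -0.499, 0.505]
force: [2.4, -1.5, 1.2]
width: 0.053
```

```bash
python3 -c "
from h import *
go([.627,-.048,.1],-90)
im=crop('side',260,100,400,250,5,'p14.png');cv2.imwrite('pics/s14.png',im[:,:,::-1])
im=crop('top',280,150,440,280,5,'p15.png');cv2.imwrite('pics/t14.png',im[:,:,::-1])"
```

```text
t 14.33 pos [ 0.6    -0.2146  0.1545] F [ 2.4 -1.5  1.2] T [-0.08 -0.07  0.01] w 0.053 q [-0.454  0.303  1.658  0.     1.163  1.12 ]
[[ 0.016  1.    -0.003]
 [-0.007 -0.003 -1.   ]
 [-1.     0.016  0.007]]
DELTA [  53.7   25.6 -167.1] ROT [-0.003  0.007 -0.016] dist 177.4
```

View pics/p14.png

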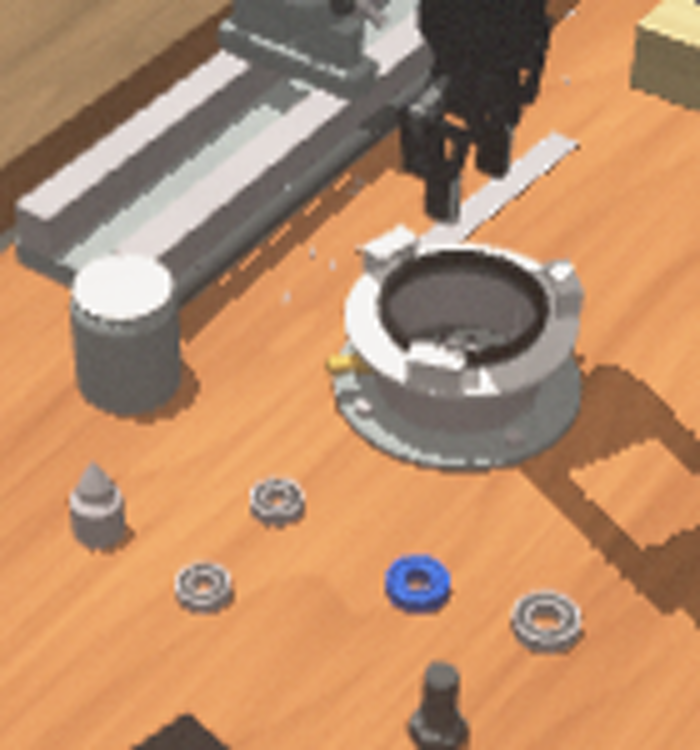

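View pics/p15.png

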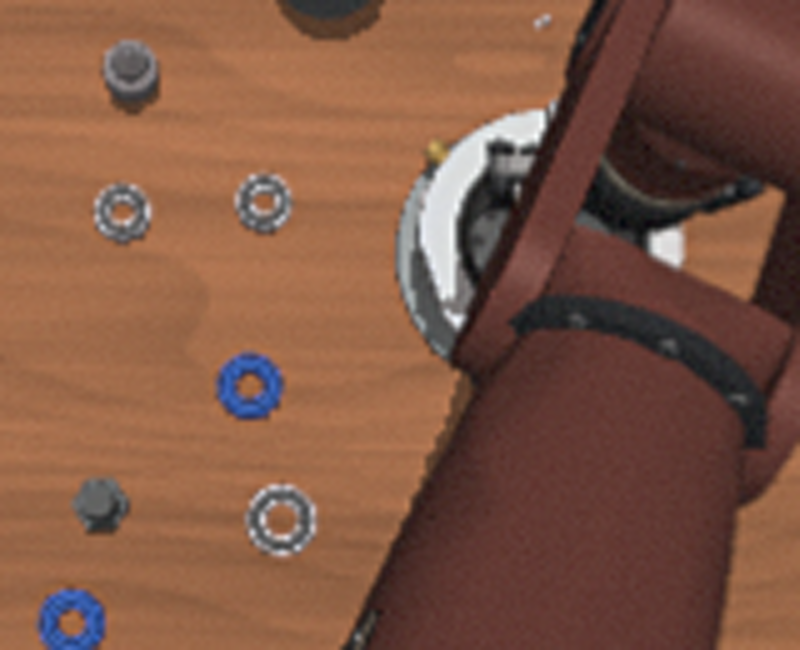

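>>> carry_out(
  deltas="0 4 -20 0 0 0;0 11 -55 0 0 0;5 20 -96 0 0 0;20 28 -135 0 0 0;35 34 -164 0 0 0;42 34 -164 0 0 0;42 34 -164 0 0 0;42 34 -164 0 0 0",
  grip=0.25,
)

```text
time_s: 15.1
position: [0.6273, -0.048, 0.1007]
eef_rot: [-0.5, -0.5, 0.501, -0.499]
force: [-0.3, 0.1, 0.5]
width: 0.0639
```

```bash
python3 -c "
from h import *
go([.627,-.048,.003],-90)
"
```

```text
t 15.1 pos [ 0.6273 -0.048   0.1007] F [-0.3  0.1  0.5] T [-0.04 -0.03  0.01] w 0.0639 q [-1.870e-01  3.630e-01  1.693e+00 -1.000e-03  1.089e+00  1.386e+00]
[[-0.003  1.    -0.003]
 [-0.    -0.003 -1.   ]
 [-1.    -0.003  0.   ]]
DELTA [97.7 -0.  -0. ] ROT [-0.003  0.     0.003] dist 97.7
```

>>> carry_out(
  deltas="25 0 0 0 0 0.003;55 0 0 0 0 0.003;75 0 0 0 0 0.003;86 0 0 0 0 0.003;93 0 0 0 0 0.003;96.5 0 0 0 0 0.003;96.5 0 0 0 0 0.003",
)

```text
time_s: 15.68
position: [0.6293, -0.0488, 0.0065]
eef_rot: [0.502, 0.498, -0.5, 0.5]
force: [0.1, -0.2, -1.0]
width: 0.064
```

>>> carry_out(
  deltas="0 0 0 0 0 0;0 0 0 0 0 0;0 0 0 0 0 0;0 0 0 0 0 0;0 0 0 0 0 0;0 0 0 0 0 0;0 0 0 0 0 0",
  grip=1,
)

```text
time_s: 16.27
position: [0.6305, -0.0483, 0.0085]
eef_rot: [0.502, 0.497, -0.499, 0.501]
force: [-1.2, -0.0, 6.2]
width: 0.0297
```

>>> carry_out(
  deltas="-10 0 0 0 0 0;-30 0 0 0 0 0;-60 0 0 0 0 0;-95 0 0 0 0 0;-125 0 0 0 0 0;-138 0 0 0 0 0;-138 0 0 0 0 0;-138 0 0 0 0 0",
)

```text
time_s: 16.93
position: [0.6286, -0.0479, 0.1446]
eef_rot: [0.502, 0.498, -0.5, 0.501]
force: [0.2, 0.1, -0.0]
width: 0.0297
```

```bash
python3 -c "
from h import *
go([.593,-.212,.138],-90)
im=crop('side',260,130,400,260,5,'p16.png')"
```

```text
t 16.93 pos [ 0.6286 -0.0479  0.1446] F [ 0.2  0.1 -0. ] T [ 0.01  0.01 -0.01] w 0.0297 q [-0.188  0.308  1.672  0.     1.156  1.386]
[[ 0.005  1.    -0.003]
 [-0.001 -0.003 -1.   ]
 [-1.     0.005  0.001]]
DELTA [  6.5 -35.1 164.2] ROT [-0.003  0.001 -0.005] dist 168.0
```

View pics/p16.png

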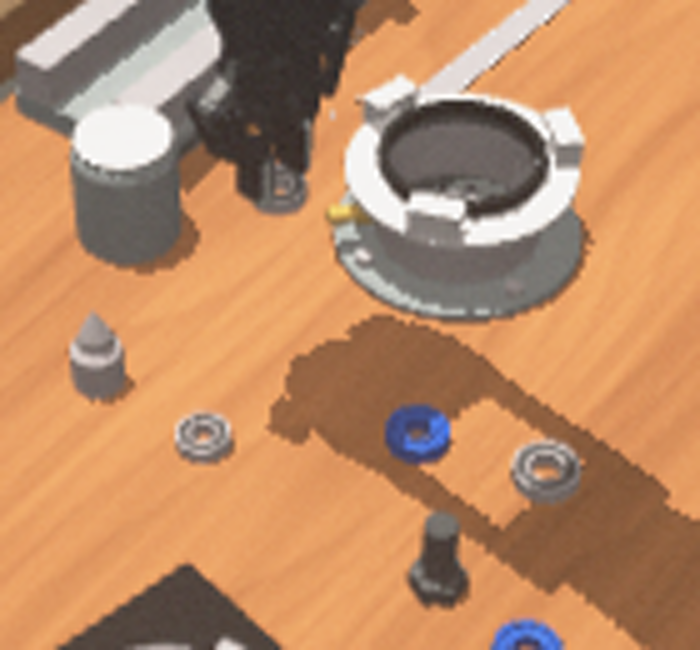

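>>> carry_out(
  deltas="0 -6 28 0 0 0;0 -12 56 0 0 0;0 -19 88 0 0 0;0 -26 122 0 0 0;0 -32 152 0 0 0;0 -35 164 0 0 0;0 -35 164 0 0 0;5 -35 164 0 0 0;5 -35 164 0 0 0",
)

```text
time_s: 17.73
position: [0.5917, -0.2099, 0.1364]
eef_rot: [0.501, 0.5, -0.5, 0.499]
force: [-0.3, 0.2, 0.3]
width: 0.03
```

```bash
python3 -c "
from h import *
go([.593,-.212,.06],-90)
im=crop('side',280,100,420,220,5,'p17.png')"
```

```text
t 17.73 pos [ 0.5917 -0.2099  0.1364] F [-0.3  0.2  0.3] T [ 0.    0.04 -0.01] w 0.03 q [-0.454  0.316  1.679  0.003  1.148  1.119]
[[ 0.     1.    -0.003]
 [ 0.003 -0.003 -1.   ]
 [-1.     0.    -0.003]]
DELTA [76.4  1.3  2.3] ROT [-0.003 -0.003 -0.   ] dist 76.4
```

View pics/p17.png

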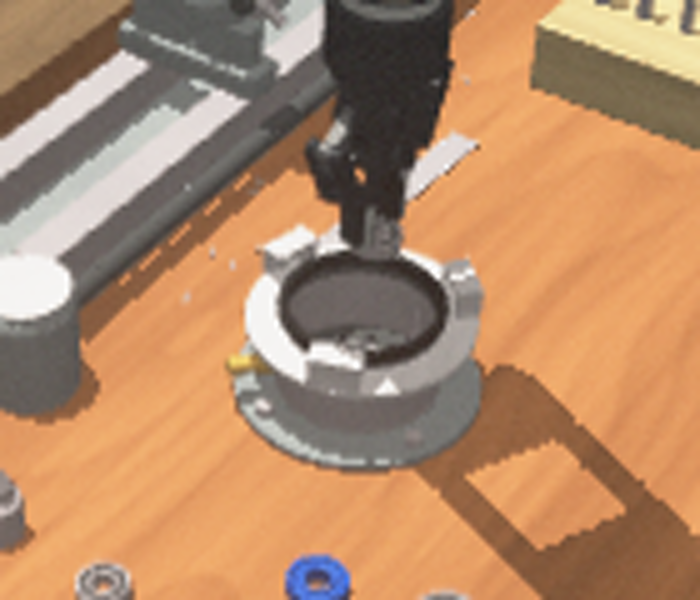

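>>> carry_out(
  deltas="20 2 1 0 0 0;45 2 1 0 0 0;65 2 1 0 0 0;73 2 1 0 0 0;73 2 1 0 0 0;73 2 1 0 0 0",
)

```text
time_s: 18.28
position: [0.5953, -0.2118, 0.0659]
eef_rot: [0.501, 0.499, -0.5, 0.5]
force: [-0.2, 0.2, 0.1]
width: 0.0294
```

>>> carry_out(
  deltas="0 0 0 0 0 0;0 0 0 0 0 0;0 0 0 0 0 0;0 0 0 0 0 0;0 0 0 0 0 0;-40 0 0 0 0 0;-75 0 0 0 0 0;-75 0 0 0 0 0;-75 0 0 0 0 0",
  grip=0.38,
)

```text
time_s: 19.03
position: [0.5975, -0.2142, 0.1454]
eef_rot: [0.503, 0.495, -0.499, 0.503]
force: [-0.1, 0.2, 0.4]
width: 0.053
```

```bash
python3 -c "
from h import *
go([.6185,.0405,.1],-90)
im=crop('side',260,100,400,250,5,'p18.png');cv2.imwrite('pics/s18.png',im[:,:,::-1])
im=crop('top',280,150,440,280,5,'p19.png');cv2.imwrite('pics/t18.png',im[:,:,::-1])"
```

```text
t 19.03 pos [ 0.5975 -0.2142  0.1454] F [-0.1  0.2  0.4] T [ 0.05  0.03 -0.02] w 0.053 q [-0.455  0.312  1.666  0.002  1.152  1.118]
[[ 0.011  1.    -0.003]
 [-0.004 -0.003 -1.   ]
 [-1.     0.011  0.004]]
DELTA [  44.7   19.6 -255. ] ROT [-0.003  0.004 -0.011] dist 259.6
```

View pics/p18.png

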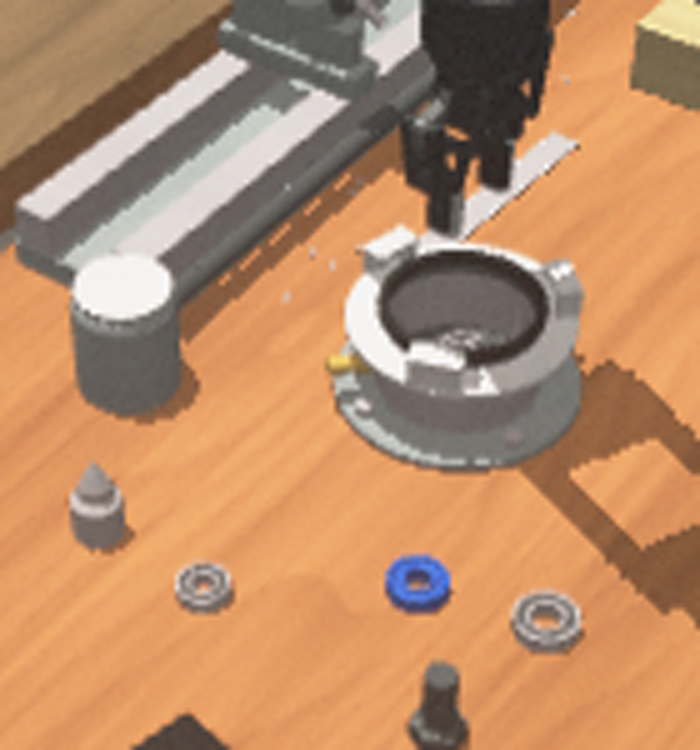

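View pics/p19.png

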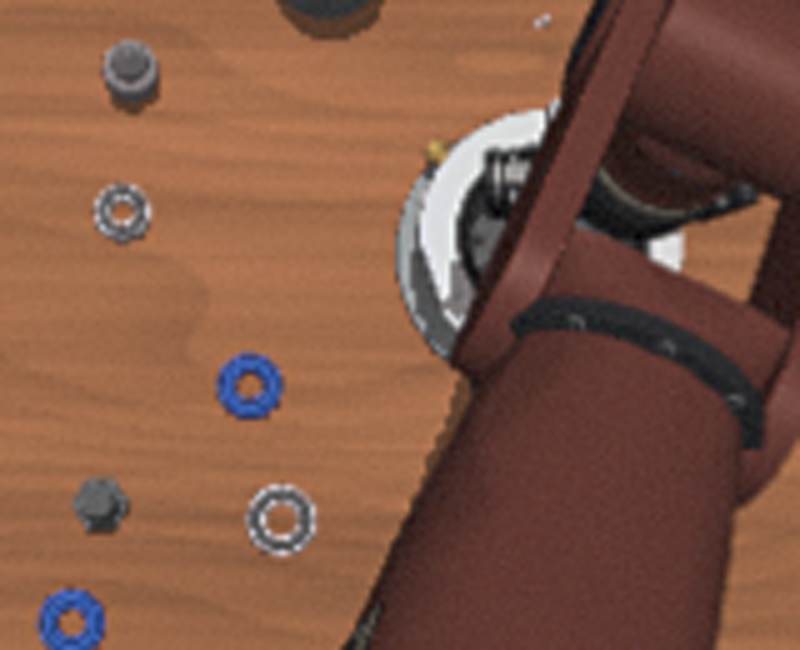

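>>> carry_out(
  deltas="0 3 -28 0 0 0;0 6 -62 0 0 0;0 10 -100 0 0 0;0 14 -140 0 0 0;0 18 -180 0 0 0;15 22 -218 0 0 0;30 24 -245 0 0 0;40 24 -252 0 0 0;40 24 -252 0 0 0;40 24 -252 0 0 0",
  grip=0.25,
)

```text
time_s: 19.97
position: [0.618, 0.0388, 0.0988]
eef_rot: [-0.5, -0.499, 0.501, -0.499]
force: [0.3, -0.2, 0.7]
width: 0.0639
```

```bash
python3 -c "
from h import *
go([.6185,.0405,.004],-90)
"
```

```text
t 19.97 pos [0.618  0.0388 0.0988] F [ 0.3 -0.2  0.7] T [0.05 0.01 0.01] w 0.0639 q [-5.000e-02  3.450e-01  1.720e+00 -1.000e-03  1.077e+00  1.523e+00]
[[-0.001  1.    -0.002]
 [-0.001 -0.002 -1.   ]
 [-1.    -0.001  0.001]]
DELTA [94.8  0.6 -1.7] ROT [-0.002  0.001  0.001] dist 94.8
```

>>> carry_out(
  deltas="25 0 -1 0 0 0;55 0 -1 0 0 0;75 0 -1 0 0 0;86 0 -1 0 0 0;92 0 -1 0 0 0;95 0 -1 0 0 0;95 0 -1 0 0 0",
)

```text
time_s: 20.55
position: [0.6209, 0.0391, 0.0066]
eef_rot: [0.502, 0.498, -0.5, 0.5]
force: [-1.0, -1.1, 0.6]
width: 0.0641
```

>>> carry_out(
  deltas="0 0 0 0 0 0;0 0 0 0 0 0;0 0 0 0 0 0;0 0 0 0 0 0;0 0 0 0 0 0;0 0 0 0 0 0;0 0 0 0 0 0",
  grip=1,
)

```text
time_s: 21.13
position: [0.6217, 0.04, 0.0083]
eef_rot: [0.502, 0.497, -0.499, 0.501]
force: [-1.3, 0.6, 6.2]
width: 0.03
```

>>> carry_out(
  deltas="-10 0 0 0 0 0;-30 0 0 0 0 0;-60 0 0 0 0 0;-95 0 0 0 0 0;-125 0 0 0 0 0;-138 0 0 0 0 0;-138 0 0 0 0 0;-138 0 0 0 0 0",
)

```text
time_s: 21.8
position: [0.6199, 0.0402, 0.1445]
eef_rot: [0.502, 0.498, -0.5, 0.501]
force: [-0.3, -0.1, -0.5]
width: 0.0298
```

```bash
python3 -c "
from h import *
go([.593,-.212,.138],-90)
im=crop('side',240,130,400,260,5,'p20.png')"
```

```text
t 21.8 pos [0.6199 0.0402 0.1445] F [-0.3 -0.1 -0.5] T [-0.05  0.02  0.05] w 0.0298 q [-0.048  0.29   1.696 -0.     1.151  1.526]
[[ 0.005  1.    -0.003]
 [-0.    -0.003 -1.   ]
 [-1.     0.005  0.   ]]
DELTA [  6.5 -26.1 252.2] ROT [-0.003  0.    -0.005] dist 253.7
```

View pics/p20.png

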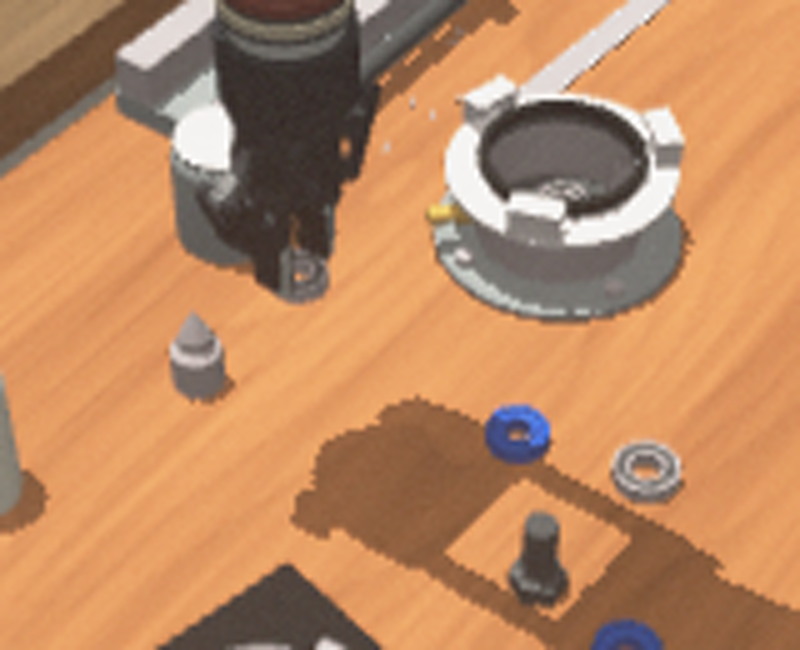

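Bearing held at (300,275) of the crop. Carry it to the pot.

>>> carry_out(
  deltas="0 -3 28 0 0 0;0 -6 62 0 0 0;0 -10 100 0 0 0;0 -14 140 0 0 0;0 -18 178 0 0 0;0 -22 216 0 0 0;0 -25 242 0 0 0;5 -25 252 0 0 0;5 -25 252 0 0 0;5 -25 252 0 0 0",
)

```text
time_s: 22.68
position: [0.5921, -0.2107, 0.1359]
eef_rot: [0.502, 0.5, -0.501, 0.498]
force: [1.0, 0.6, 0.3]
width: 0.0303
```

```bash
python3 -c "
from h import *
go([.593,-.212,.063],-90)
im=crop('side',280,100,420,220,5,'p21.png')"
```

```text
t 22.68 pos [ 0.5921 -0.2107  0.1359] F [1.  0.6 0.3] T [-0.04  0.05  0.03] w 0.0303 q [-0.455  0.318  1.677  0.003  1.149  1.119]
[[-0.001  1.    -0.004]
 [ 0.003 -0.004 -1.   ]
 [-1.    -0.001 -0.003]]
DELTA [72.9  1.   1.6] ROT [-0.004 -0.003  0.001] dist 72.9
```

View pics/p21.png

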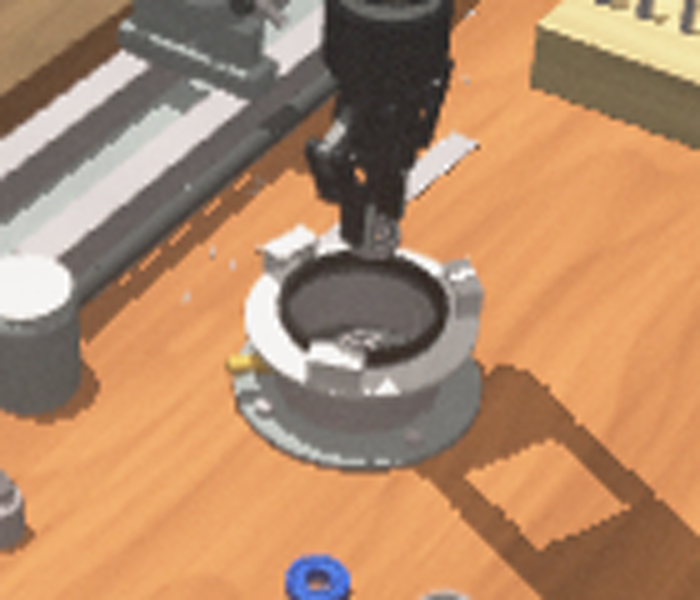

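>>> carry_out(
  deltas="20 -5 1 0 0 0;45 -5 1 0 0 0;62 -5 1 0 0 0;70 -5 1 0 0 0;70 -5 1 0 0 0;70 -5 1 0 0 0",
)

```text
time_s: 23.23
position: [0.5893, -0.2114, 0.0688]
eef_rot: [0.501, 0.499, -0.5, 0.5]
force: [0.5, 0.2, -0.8]
width: 0.03
```

>>> carry_out(
  deltas="0 0 0 0 0 0;0 0 0 0 0 0;0 0 0 0 0 0;0 0 0 0 0 0;0 0 0 0 0 0;-40 0 0 0 0 0;-72 0 0 0 0 0;-72 0 0 0 0 0;-72 0 0 0 0 0",
  grip=0.4,
)

```text
time_s: 23.98
position: [0.5913, -0.2141, 0.1449]
eef_rot: [0.503, 0.496, -0.499, 0.503]
force: [-0.1, -0.3, 0.5]
width: 0.0511
```

```bash
python3 -c "
from h import *
go([.433,-.058,.1],-90)
im=crop('side',260,100,400,250,5,'p22.png');cv2.imwrite('pics/s22.png',im[:,:,::-1])"
```

```text
t 23.98 pos [ 0.5913 -0.2141  0.1449] F [-0.1 -0.3  0.5] T [-0.01  0.03 -0.01] w 0.0511 q [-0.46   0.301  1.681  0.002  1.149  1.114]
[[ 0.01   1.    -0.003]
 [-0.004 -0.003 -1.   ]
 [-1.     0.01   0.004]]
DELTA [  42.7 -159.3 -155.8] ROT [-0.003  0.004 -0.01 ] dist 226.8
```

View pics/p22.png

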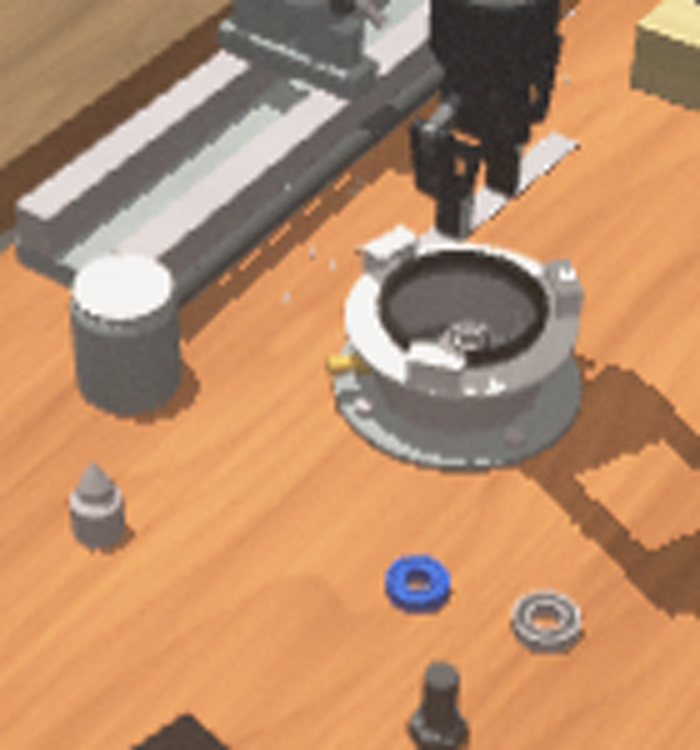

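>>> carry_out(
  deltas="0 -20 -20 0 0 0;0 -46 -45 0 0 0;0 -74 -72 0 0 0;0 -103 -100 0 0 0;10 -130 -127 0 0 0;25 -152 -148 0 0 0;38 -158 -154 0 0 0;38 -158 -154 0 0 0;38 -158 -154 0 0 0;38 -158 -154 0 0 0",
  grip=0.22,
)

```text
time_s: 24.87
position: [0.4325, -0.059, 0.1027]
eef_rot: [0.502, 0.498, -0.5, 0.5]
force: [0.3, -0.4, 0.3]
width: 0.0668
```

```bash
python3 -c "
from h import *
go([.433,-.058,.004],-90)
im=crop('side',280,130,420,270,5,'p23.png')"
```

```text
t 24.87 pos [ 0.4325 -0.059   0.1027] F [ 0.3 -0.4  0.3] T [0.   0.01 0.06] w 0.0668 q [-2.970e-01 -3.500e-02  2.150e+00  1.000e-03  1.022e+00  1.277e+00]
[[ 0.005  1.    -0.003]
 [-0.001 -0.003 -1.   ]
 [-1.     0.005  0.001]]
DELTA [98.7  0.1 -1. ] ROT [-0.003  0.001 -0.005] dist 98.7
```

View pics/p23.png

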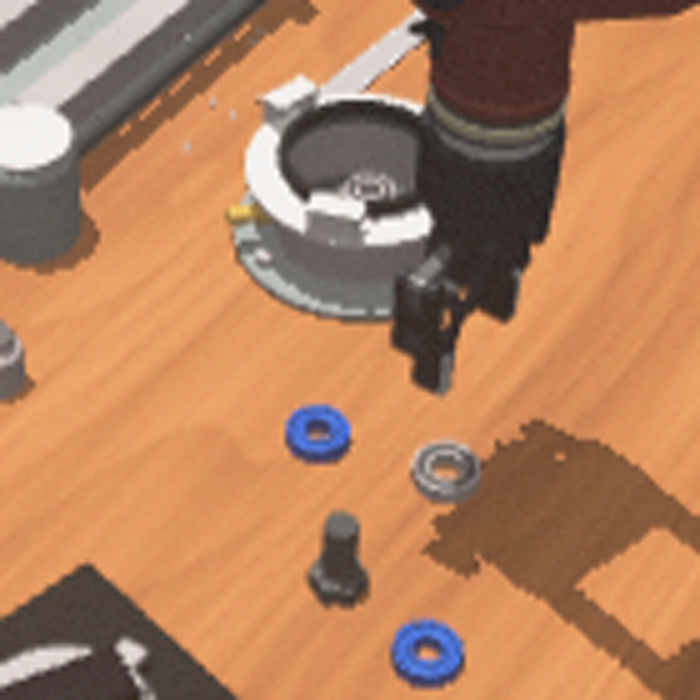

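>>> carry_out(
  deltas="25 0 -1 0 0 -0.004;55 0 -1 0 0 -0.004;77 0 -1 0 0 -0.004;89 0 -1 0 0 -0.004;95 0 -1 0 0 -0.004;98 0 -1 0 0 -0.004;98 0 -1 0 0 -0.004",
)

```text
time_s: 25.5
position: [0.433, -0.058, 0.0047]
eef_rot: [0.501, 0.499, -0.501, 0.499]
force: [0.1, 0.7, 0.4]
width: 0.0664
```

>>> carry_out(
  deltas="0 0 0 0 0 0;0 0 0 0 0 0;0 0 0 0 0 0;0 0 0 0 0 0;0 0 0 0 0 0;0 0 0 0 0 0;0 0 0 0 0 0",
  grip=1,
)

```text
time_s: 26.08
position: [0.4334, -0.0579, 0.0063]
eef_rot: [0.501, 0.498, -0.5, 0.5]
force: [-1.5, -0.6, 5.1]
width: 0.0382
```

>>> carry_out(
  deltas="-10 0 0 0 0 0;-30 0 0 0 0 0;-60 0 0 0 0 0;-95 0 0 0 0 0;-125 0 0 0 0 0;-138 0 0 0 0 0;-138 0 0 0 0 0;-138 0 0 0 0 0",
)

```text
time_s: 26.75
position: [0.4327, -0.0575, 0.1439]
eef_rot: [0.501, 0.498, -0.5, 0.5]
force: [-0.3, 0.2, -0.7]
width: 0.0379
```

```bash
python3 -c "
from h import *
go([.593,-.212,.138],-90)
im=crop('side',280,110,420,250,5,'p24.png')"
```

```text
t 26.75 pos [ 0.4327 -0.0575  0.1439] F [-0.3  0.2 -0.7] T [ 0.01  0.05 -0.02] w 0.0379 q [-0.293 -0.1    2.122 -0.     1.117  1.281]
[[ 0.003  1.    -0.003]
 [-0.001 -0.003 -1.   ]
 [-1.     0.003  0.001]]
DELTA [  6.6 160.8 154. ] ROT [-0.003  0.001 -0.003] dist 222.7
```

View pics/p24.png

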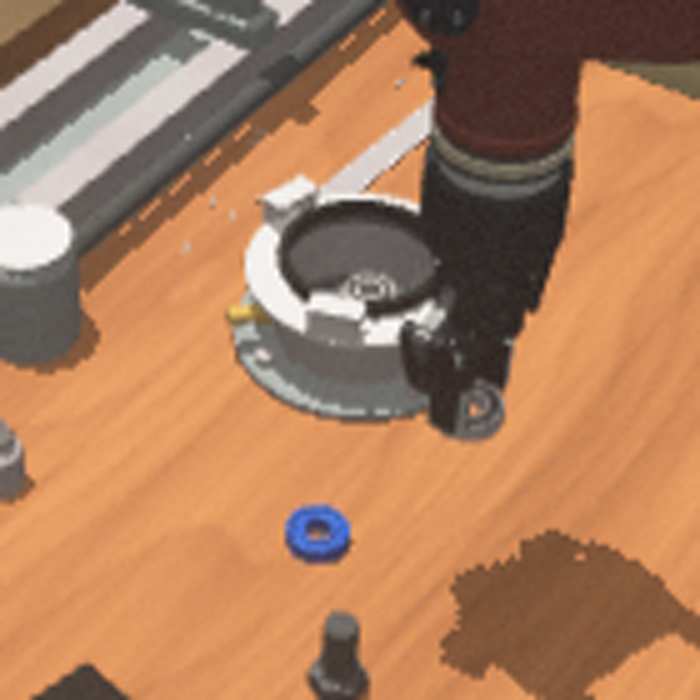

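Bearing held (crop 475,410). Carry it over and release.

>>> carry_out(
  deltas="0 20 19 0 0 0;0 46 44 0 0 0;0 74 71 0 0 0;0 103 98 0 0 0;0 130 125 0 0 0;0 152 146 0 0 0;3 161 154 0 0 0;3 161 154 0 0 0;3 161 154 0 0 0;3 161 154 0 0 0",
)

```text
time_s: 27.63
position: [0.5903, -0.2104, 0.1371]
eef_rot: [-0.5, -0.501, 0.501, -0.498]
force: [0.1, 0.3, -1.1]
width: 0.038
```

```bash
python3 -c "
from h import *
go([.593,-.212,.068],-90)
im=crop('side',280,100,420,220,5,'p25.png')"
```

```text
t 27.63 pos [ 0.5903 -0.2104  0.1371] F [ 0.1  0.3 -1.1] T [ 0.03 -0.03  0.05] w 0.038 q [-0.454  0.315  1.678 -0.     1.153  1.12 ]
[[-0.005  1.    -0.003]
 [ 0.002 -0.003 -1.   ]
 [-1.    -0.005 -0.002]]
DELTA [69.1  3.   1.7] ROT [-0.003 -0.002  0.005] dist 69.2
```

View pics/p25.png

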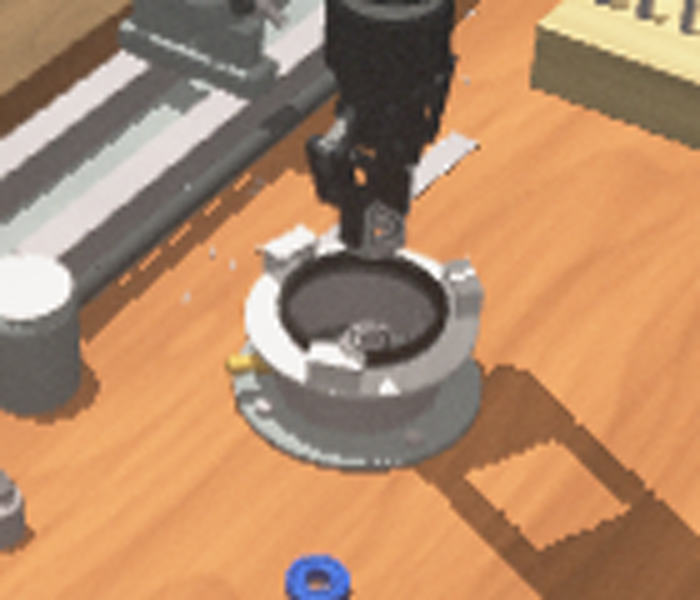

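>>> carry_out(
  deltas="20 8 1 0 0 0;45 8 1 0 0 0;60 8 1 0 0 0;66 8 1 0 0 0;66 8 1 0 0 0;66 8 1 0 0 0",
)

```text
time_s: 28.18
position: [0.6001, -0.2123, 0.0738]
eef_rot: [-0.501, -0.499, 0.501, -0.499]
force: [0.2, 0.1, -1.0]
width: 0.0381
```

>>> carry_out(
  deltas="0 0 0 0 0 0;0 0 0 0 0 0;0 0 0 0 0 0;0 0 0 0 0 0;0 0 0 0 0 0;-40 0 0 0 0 0;-72 0 0 0 0 0;-72 0 0 0 0 0;-72 0 0 0 0 0",
  grip=0.37,
)

```text
time_s: 28.93
position: [0.6029, -0.2141, 0.1494]
eef_rot: [0.502, 0.497, -0.5, 0.502]
force: [0.6, -0.6, 0.6]
width: 0.0536
```

>>> carry_out(
  deltas="-40 -30 -30 0 0 0;-60 -60 -60 0 0 0;-60 -90 -90 0 0 0;-60 -100 -120 0 0 0;-60 -105 -150 0 0 0;-60 -110 -185 0 0 0;-60 -110 -220 0 0 0;-60 -110 -255 0 0 0;-60 -110 -290 0 0 0;-60 -110 -320 0 0 0",
  grip=0,
)

```text
time_s: 29.77
position: [0.4899, 0.1096, 0.2039]
eef_rot: [-0.5, -0.5, 0.501, -0.499]
force: [0.8, 0.8, 0.1]
width: 0.0853
```

```bash
python3 -c "
from h import *
st()
im=bot.snapshot('side');cv2.imwrite('pics/s26.png',im[:,:,::-1]); crop('side',300,110,400,200,8,'p26.png',im)
im=bot.snapshot('top');cv2.imwrite('pics/t26.png',im[:,:,::-1]); crop('top',180,150,440,300,3,'p27.png',im)"
```

```text
t 29.77 pos [0.4899 0.1096 0.2039] F [0.8 0.8 0.1] T [ 0.01 -0.02  0.02] w 0.0853 q [ 0.08  -0.02   1.924  0.     1.24   1.653]
[[-0.003  1.    -0.003]
 [ 0.    -0.003 -1.   ]
 [-1.    -0.003 -0.   ]]
```

View pics/p26.png

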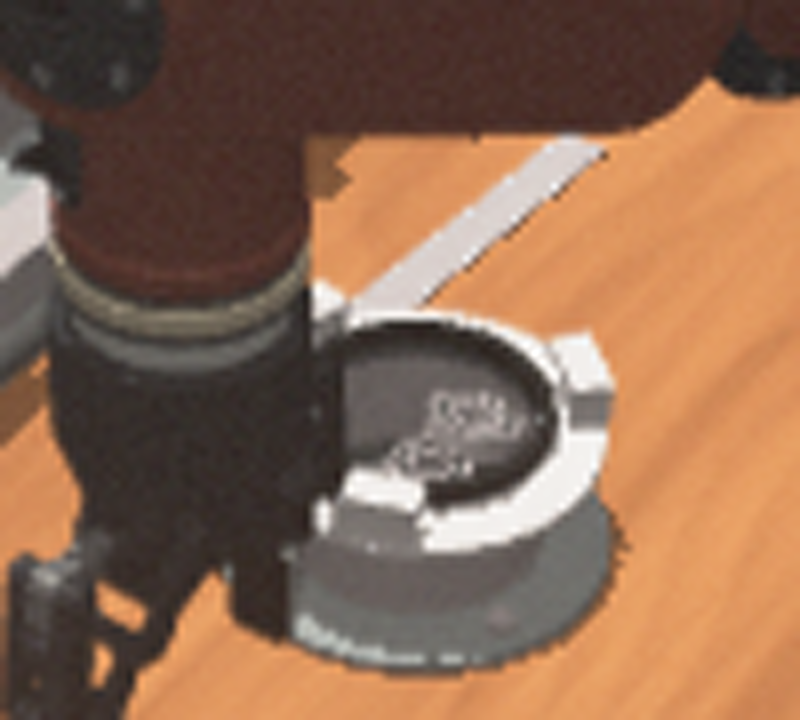

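View pics/t26.png

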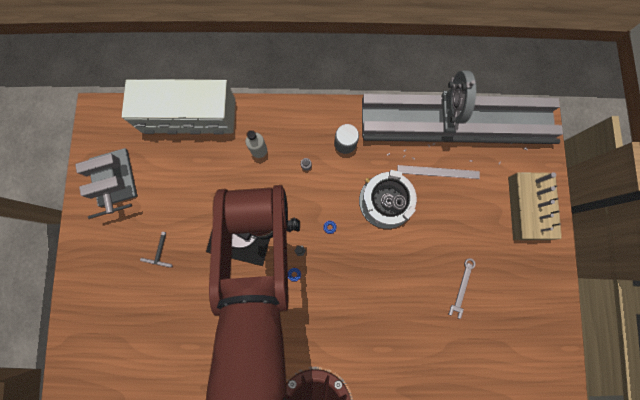

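```bash
python3 -c "
from h import *
a=cv2.imread('pics/t26.png')[:,:,::-1]
crop('top',355,160,425,235,8,'p28.png',a); crop('top',360,80,640,330,2.8,'p29.png',a)"
```

```text
(no output)
```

View pics/p28.png

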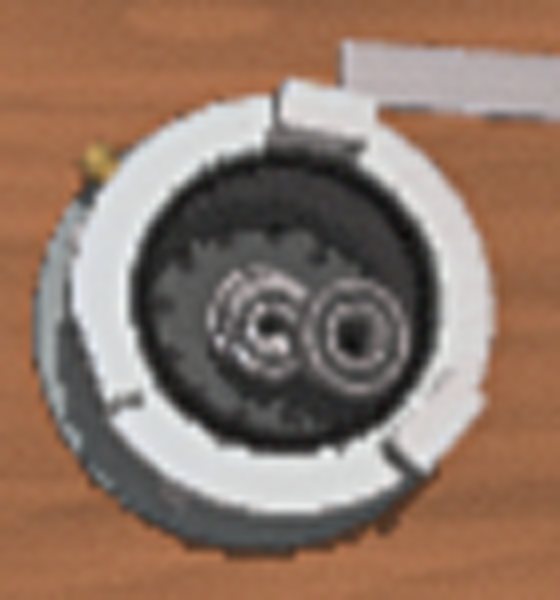

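View pics/p29.png

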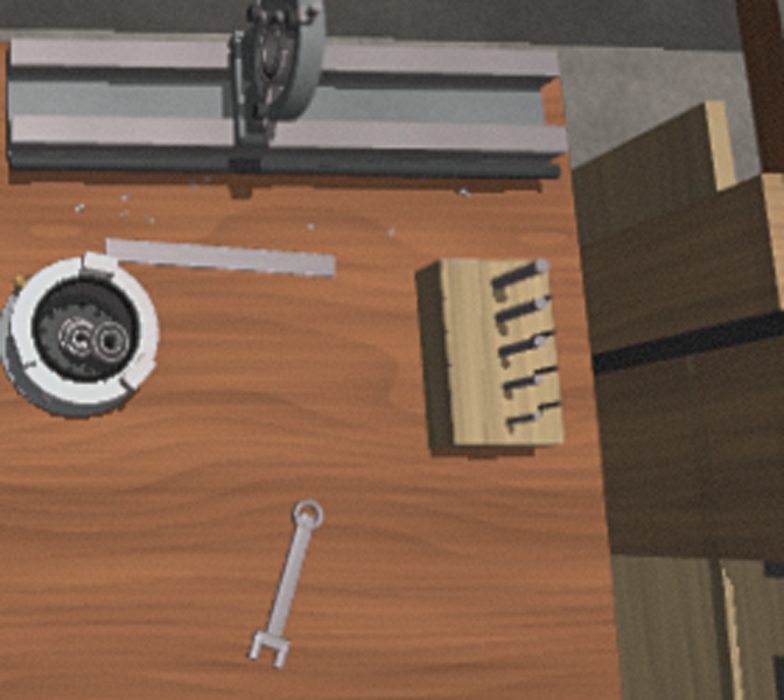

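```bash
python3 -c "
from h import *
def tri(a,b):
    o1,d1=ray('top',[a]);o2,d2=ray('side',[b]);A=np.c_[d1[0],-d2[0]]
    t=np.linalg.lstsq(A,o2-o1,rcond=None)[0];p=o1+t[0]*d1[0];q=o2+t[1]*d2[0];return ((p+q)/2).round(4),np.linalg.norm(p-q).round(4)
print(tri((399.4,201.9),(360,161.9)),tri((389,200.7),(354,167.5)))
print(proj('side',[.593,-.212,.048]),proj('side',[.593,-.212,.012]))
im=cv2.imread('pics/s26.png')[:,:,::-1]; crop('side',340,145,375,175,20,'p30.png',im)
"
```

```text
(array([ 0.5828, -0.243 ,  0.0536]), np.float64(0.0014)) (array([ 0.5873, -0.2135,  0.0471]), np.float64(0.0011))
[[352.18494608 166.85626847]] [[351.59050444 174.94872519]]
```

View pics/p30.png

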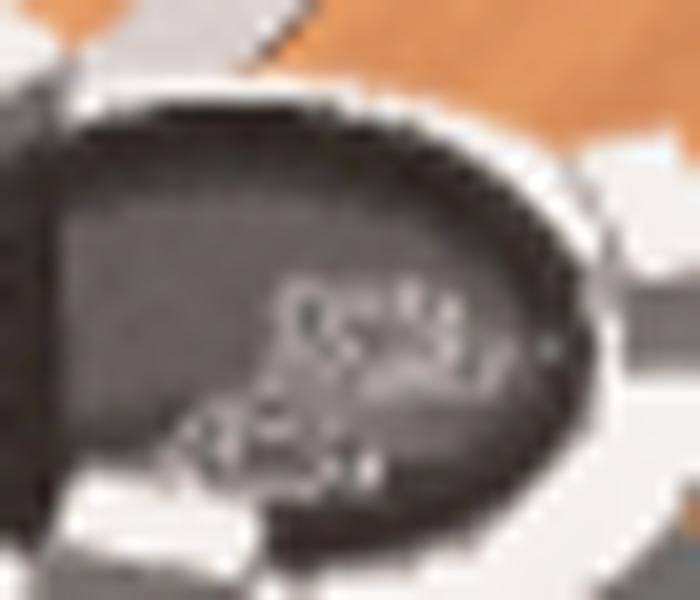

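```bash
python3 -c "
from h import *
go([.584,-.2405,.13],-18)
"
```

```text
t 29.87 pos [0.49   0.1112 0.2039] F [ 0.7 -1.5 -0.2] T [-0.    0.03 -0.02] w 0.0855 q [ 0.082 -0.019  1.923  0.002  1.24   1.651]
[[-0.003  1.     0.002]
 [ 0.001  0.002 -1.   ]
 [-1.    -0.003 -0.001]]
DELTA [ 73.2  93.6 351.9] ROT [-1.255 -0.003  0.002] dist 371.4
```

>>> carry_out(
  deltas="0 9 34 -0.12 0 0;0 18 68 -0.24 0 0;0 27 102 -0.36 0 0;10 37 138 -0.48 0 0;15 46 174 -0.6 0 0;20 55 210 -0.72 0 0;30 65 246 -0.84 0 0;40 75 282 -0.96 0 0;50 85 318 -1.08 0 0;60 93 351 -1.2 0 0",
  grip=1,
)

```text
time_s: 30.7
position: [0.5823, -0.2467, 0.1435]
eef_rot: [0.13, 0.696, -0.13, 0.694]
force: [1.0, -0.3, 1.0]
width: 0.0002
```

>>> carry_out(
  deltas="0 0 0 -0.05 0 0;0 0 0 -0.05 0 0;0 0 0 -0.05 0 0",
)

```text
time_s: 30.95
position: [0.582, -0.2442, 0.1438]
eef_rot: [0.115, 0.699, -0.115, 0.697]
force: [0.1, 0.3, -0.5]
width: -0.0001
```

```bash
python3 -c "
from h import *
go([.584,-.2405,.08],-18)
im=bot.snapshot('side');crop('side',300,80,400,190,6,'p31.png',im)
"
```

```text
t 30.95 pos [ 0.582  -0.2442  0.1438] F [ 0.1  0.3 -0.5] T [ 0.02  0.04 -0.01] w -0.0001 q [-0.508  0.315  1.665 -0.     1.165 -0.181]
[[-0.003  0.321  0.947]
 [ 0.001  0.947 -0.321]
 [-1.     0.    -0.003]]
DELTA [63.8  4.1  1. ] ROT [-0.013 -0.003 -0.   ] dist 64.0
```

View pics/p31.png

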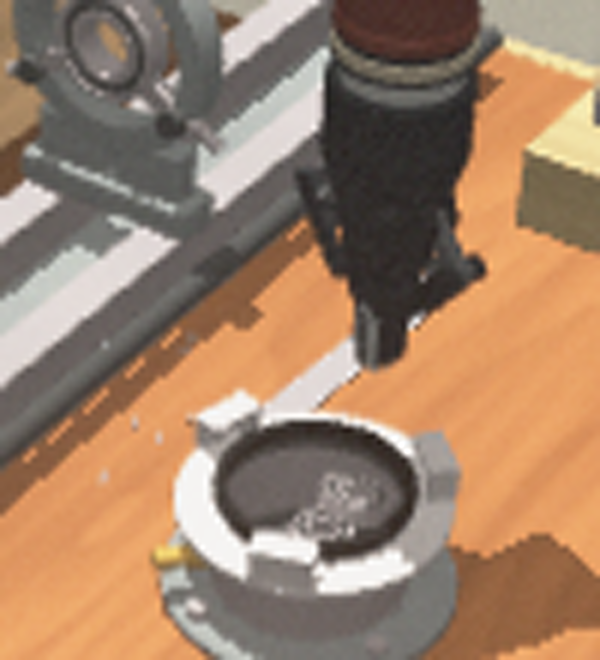

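>>> carry_out(
  deltas="20 3 1 0 0 0;45 3 1 0 0 0;62 3 1 0 0 0;70 3 1 0 0 0;75 3 1 0 0 0;78 3 1 0 0 0;80 3 1 0 0 0;82 3 1 0 0 0",
)

```text
time_s: 31.67
position: [0.5863, -0.2417, 0.0648]
eef_rot: [0.114, 0.697, -0.114, 0.699]
force: [0.3, 0.2, -1.2]
width: -0.0001
```

>>> carry_out(
  deltas="1 0 0 0 0 0;2 0 0 0 0 0;3 0 0 0 0 0;4 0 0 0 0 0",
)

```text
time_s: 32.0
position: [0.5855, -0.2415, 0.0598]
eef_rot: [0.114, 0.698, -0.114, 0.698]
force: [0.2, -0.4, -0.5]
width: -0.0
```

>>> carry_out(
  deltas="1 0 0 0 0 0;2 0 0 0 0 0;3 0 0 0 0 0;4 0 0 0 0 0;5 0 0 0 0 0",
)

```text
time_s: 32.42
position: [0.5858, -0.2415, 0.0565]
eef_rot: [0.114, 0.698, -0.114, 0.698]
force: [-4.8, 0.7, 13.3]
width: 0.0
```

>>> carry_out(
  deltas="1 0 0 0 0 0;2 0 0 0 0 0;3 0 0 0 0 0;4 0 0 0 0 0;5 0 0 0 0 0",
)

```text
time_s: 32.83
position: [0.5865, -0.2419, 0.0558]
eef_rot: [0.114, 0.698, -0.114, 0.698]
force: [-11.1, 4.7, 31.1]
width: 0.0004
```

>>> carry_out(
  deltas="-10 0 0 0 0 0;-30 0 0 0 0 0;-60 0 0 0 0 0;-80 0 0 0 0 0;-80 0 0 0 0 0;-80 0 0 0 0 0",
)

```text
time_s: 33.33
position: [0.5865, -0.242, 0.1313]
eef_rot: [0.113, 0.697, -0.115, 0.699]
force: [0.1, -0.5, -0.1]
width: -0.0002
```

```bash
python3 -c "
from h import *
st()
im=bot.snapshot('side');crop('side',330,130,380,185,12,'p32.png',im)
im=bot.snapshot('top');crop('top',355,160,425,235,8,'p33.png',im)
"
```

```text
t 33.33 pos [ 0.5865 -0.242   0.1313] F [ 0.1 -0.5 -0.1] T [ 0.03 -0.02  0.03] w -0.0002 q [-0.502  0.332  1.669 -0.     1.137 -0.178]
[[ 0.003  0.318  0.948]
 [-0.002  0.948 -0.318]
 [-1.    -0.001  0.004]]
```

View pics/p32.png

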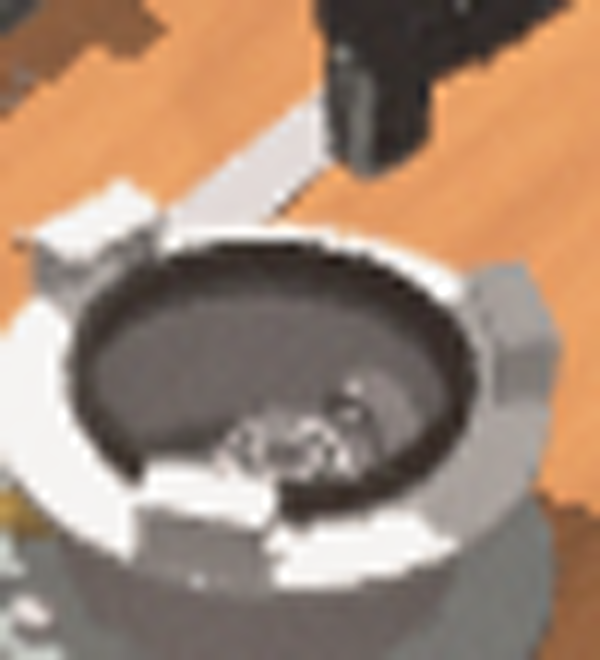

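View pics/p33.png

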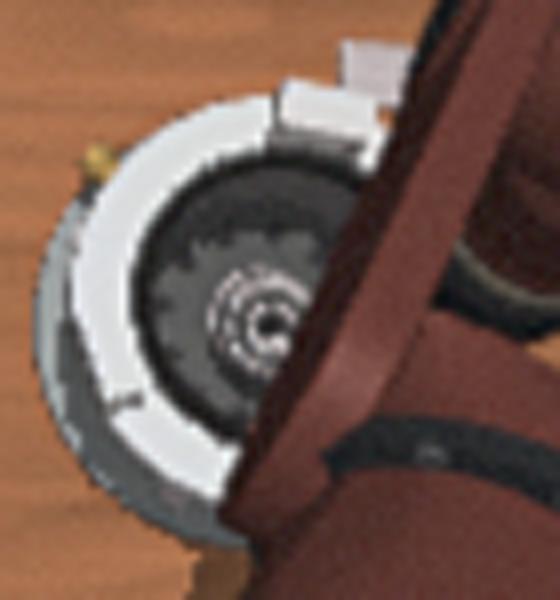

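```bash
python3 -c "
from h import *
go([.501,.2286,.19],-29.5)
"
```

```text
t 33.43 pos [ 0.5843 -0.2408  0.128 ] F [-0.1 -0.1 -0.4] T [ 0.02 -0.03 -0.01] w -0.0001 q [-0.502  0.334  1.672 -0.     1.137 -0.178]
[[-0.002  0.318  0.948]
 [ 0.001  0.948 -0.318]
 [-1.     0.    -0.002]]
DELTA [ -61.4  418.4 -228.6] ROT [ 0.191 -0.002  0.   ] dist 480.7
```

>>> carry_out(
  deltas="-30 20 -11 0 0 0;-61 50 -27 0 0 0;-61 87 -48 0 0 0;-61 124 -68 0 0 0;-61 161 -88 0 0 0;-61 198 -108 0.1 0 0;-61 236 -129 0.19 0 0;-61 274 -150 0.19 0 0;-61 312 -170 0.19 0 0;-61 350 -191 0.19 0 0",
  grip=0,
)

```text
time_s: 34.27
position: [0.5156, 0.1413, 0.188]
eef_rot: [0.179, 0.685, -0.18, 0.683]
force: [2.0, 0.0, -0.9]
width: 0.0853
```

```bash
python3 -c "
from h import *
go([.501,.2286,.19],-29.5)
im=bot.snapshot('side');crop('side',310,130,390,200,10,'p34.png',im);cv2.imwrite('pics/s34.png',im[:,:,::-1])
im=bot.snapshot('top');crop('top',355,160,425,235,8,'p35.png',im);cv2.imwrite('pics/t34.png',im[:,:,::-1])
"
```

```text
t 34.27 pos [0.5156 0.1413 0.188 ] F [ 2.   0.  -0.9] T [ 0.03 -0.    0.03] w 0.0853 q [ 0.136  0.07   1.864 -0.     1.212  0.651]
[[-0.004  0.492  0.871]
 [-0.001  0.871 -0.492]
 [-1.    -0.003 -0.003]]
DELTA [ -2.   68.8 -55.7] ROT [ 0.001 -0.003  0.003] dist 88.5
```

View pics/p34.png

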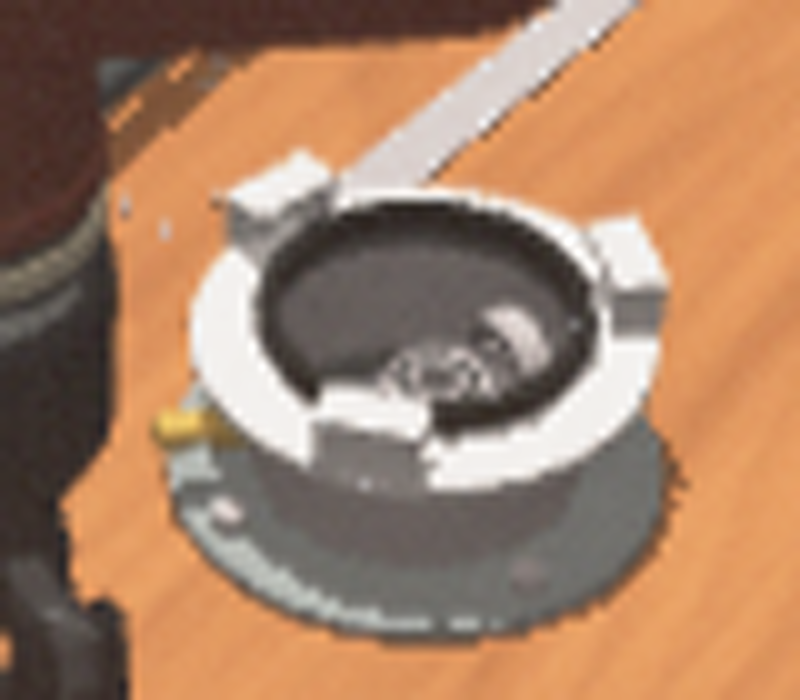

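View pics/p35.png

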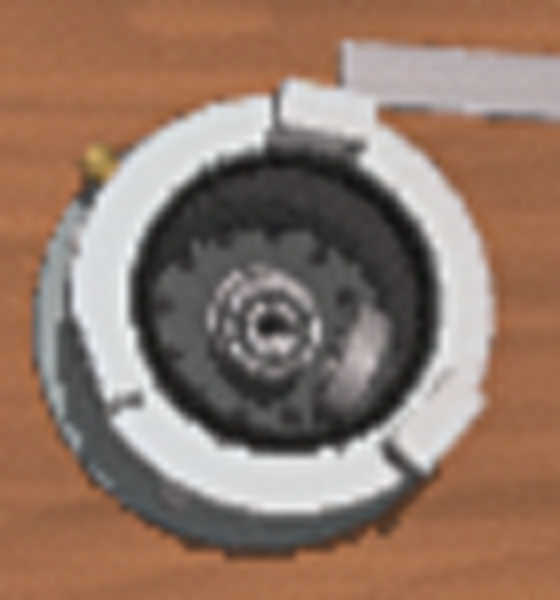

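>>> carry_out(
  deltas="0 30 -25 0 0 0;0 66 -54 0 0 0;0 66 -54 0 0 0;0 66 -54 0 0 0;0 66 -54 0 0 0",
)

```text
time_s: 34.78
position: [0.5024, 0.2228, 0.1887]
eef_rot: [0.178, 0.685, -0.18, 0.683]
force: [0.8, -0.2, -0.4]
width: 0.0855
```

```bash
python3 -c "
from h import *
go([.501,.2286,.027],-29.5)
im=bot.snapshot('side');crop('side',220,180,380,320,5,'p36.png',im)
"
```

```text
t 34.78 pos [0.5024 0.2228 0.1887] F [ 0.8 -0.2 -0.4] T [ 0.03  0.01 -0.  ] w 0.0855 q [ 2.900e-01  1.000e-01  1.829e+00 -1.000e-03  1.215e+00  8.040e-01]
[[-0.003  0.491  0.871]
 [-0.002  0.871 -0.491]
 [-1.    -0.003 -0.001]]
DELTA [161.7   4.9  -3.9] ROT [ 0.002 -0.001  0.003] dist 161.8
```

View pics/p36.png

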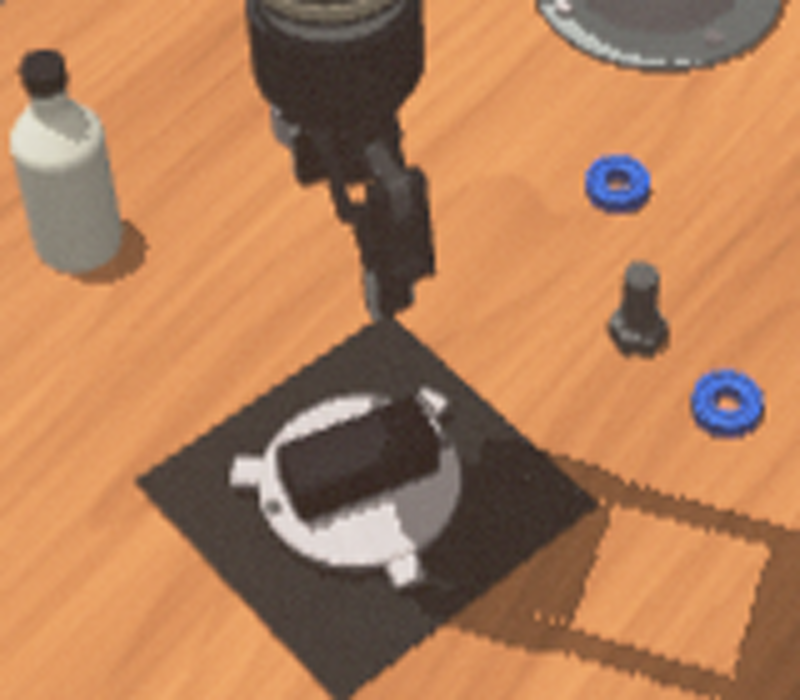

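>>> carry_out(
  deltas="30 5 -4 0 0 0.002;70 5 -4 0 0 0.002;105 5 -4 0 0 0.002;130 5 -4 0 0 0.002;145 5 -4 0 0 0.002;154 5 -4 0 0 0.002;159 5 -4 0 0 0.002;159 5 -4 0 0 0.002;159 5 -4 0 0 0.002",
)

```text
time_s: 35.58
position: [0.5032, 0.2296, 0.0322]
eef_rot: [0.181, 0.683, -0.179, 0.684]
force: [0.4, -0.3, -0.3]
width: 0.0851
```

```bash
python3 -c "
from h import *
go([.501,.2286,.027],-29.5)
"
```

```text
t 35.58 pos [0.5032 0.2296 0.0322] F [ 0.4 -0.3 -0.3] T [-0.02 -0.02  0.01] w 0.0851 q [3.010e-01 3.210e-01 1.906e+00 1.000e-03 9.120e-01 8.150e-01]
[[ 0.002  0.492  0.87 ]
 [ 0.002  0.87  -0.492]
 [-1.     0.003  0.001]]
DELTA [ 5.2 -1.9 -1.5] ROT [-0.     0.001 -0.003] dist 5.8
```

>>> carry_out(
  deltas="4 -1.5 -1 0 0 0;7 -1.5 -1 0 0 0;7 -1.5 -1 0 0 0;7 -1.5 -1 0 0 0",
)

```text
time_s: 35.92
position: [0.5005, 0.2293, 0.0246]
eef_rot: [0.18, 0.684, -0.179, 0.684]
force: [0.4, -0.2, -0.4]
width: 0.0853
```

>>> carry_out(
  deltas="0 0 0 0 0 0;0 0 0 0 0 0;0 0 0 0 0 0;0 0 0 0 0 0;0 0 0 0 0 0;0 0 0 0 0 0;0 0 0 0 0 0;0 0 0 0 0 0",
  grip=1,
)

```text
time_s: 36.58
position: [0.5011, 0.2293, 0.0248]
eef_rot: [0.18, 0.683, -0.179, 0.684]
force: [1.9, -0.0, 2.8]
width: 0.0347
```

```bash
python3 -c "
from h import *
st()
"
```

```text
t 36.58 pos [0.5011 0.2293 0.0248] F [ 1.9 -0.   2.8] T [-0.03 -0.08 -0.04] w 0.0347 q [3.010e-01 3.300e-01 1.912e+00 1.000e-03 8.970e-01 8.140e-01]
[[ 0.002  0.492  0.871]
 [ 0.002  0.871 -0.492]
 [-1.     0.003  0.001]]
```

Lift and carry to the pot.

>>> carry_out(
  deltas="-10 0 0 0 0 0;-30 0 0 0 0 0;-60 0 0 0 0 0;-95 0 0 0 0 0;-130 0 0 0 0 0;-160 0 0 0 0 0;-175 0 0 0 0 0;-175 0 0 0 0 0",
)

```text
time_s: 37.25
position: [0.5025, 0.2297, 0.2042]
eef_rot: [0.182, 0.681, -0.178, 0.686]
force: [1.5, 0.6, -2.2]
width: 0.0351
```

```bash
python3 -c "
from h import *
go([.593,-.212,.195],-29.5)
im=bot.snapshot('side');crop('side',220,130,380,270,5,'p37.png',im)
"
```

```text
t 37.25 pos [0.5025 0.2297 0.2042] F [ 1.5  0.6 -2.2] T [ 0.   -0.04 -0.03] w 0.0351 q [3.010e-01 8.300e-02 1.818e+00 1.000e-03 1.232e+00 8.150e-01]
[[ 0.008  0.492  0.871]
 [ 0.004  0.871 -0.492]
 [-1.     0.008  0.005]]
DELTA [   8.2 -340.3  295.9] ROT [ 0.001  0.005 -0.008] dist 451.0
```

View pics/p37.png

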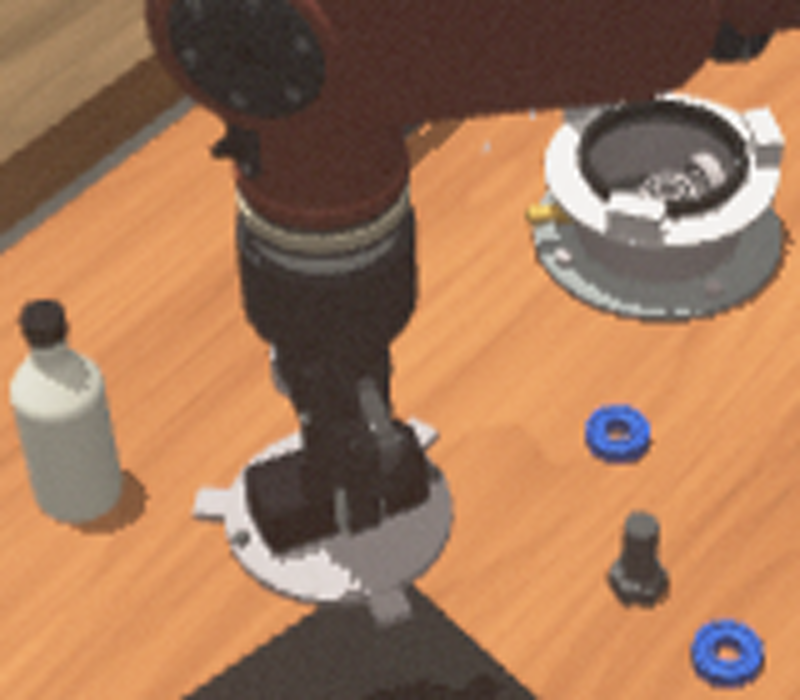

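>>> carry_out(
  deltas="0 -22 19 0 0 0;0 -50 43 0 0 0;0 -80 69 0 0 0;0 -110 96 0 0 0;0 -140 122 0 0 0;0 -170 148 0 0 0;0 -200 174 0 0 0;0 -230 200 0 0 0;0 -260 226 0 0 0;0 -290 252 0 0 0",
)

```text
time_s: 38.13
position: [0.5747, -0.1485, 0.1949]
eef_rot: [0.181, 0.686, -0.179, 0.682]
force: [0.4, 0.3, -4.2]
width: 0.0349
```

>>> carry_out(
  deltas="0 -30 26 0 0 0;0 -48 42 0 0 0;0 -48 42 0 0 0;0 -48 42 0 0 0;0 -48 42 0 0 0",
)

```text
time_s: 38.55
position: [0.5882, -0.2086, 0.1956]
eef_rot: [0.181, 0.686, -0.179, 0.682]
force: [-0.6, 0.2, -3.1]
width: 0.035
```

```bash
python3 -c "
from h import *
go([.593,-.212,.11],-29.5)
im=bot.snapshot('side');crop('side',310,80,400,190,6,'p38.png',im)
"
```

```text
t 38.55 pos [ 0.5882 -0.2086  0.1956] F [-0.6  0.2 -3.1] T [-0.01  0.02 -0.03] w 0.035 q [-0.454  0.25   1.643  0.003  1.255  0.059]
[[-0.004  0.492  0.871]
 [ 0.005  0.871 -0.492]
 [-1.     0.002 -0.006]]
DELTA [85.6 -0.8  6.4] ROT [ 0.001 -0.006 -0.002] dist 85.8
```

View pics/p38.png

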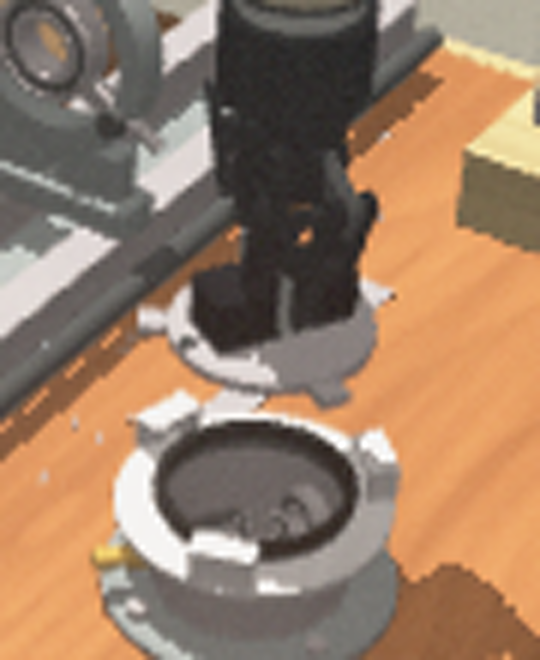

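>>> carry_out(
  deltas="20 0 5 0 -0.004 0;40 0 5 0 -0.004 0;60 0 5 0 -0.004 0;72 0 5 0 -0.004 0;76 0 5 0 -0.004 0;76 0 5 0 -0.004 0;76 0 5 0 -0.004 0",
)

```text
time_s: 39.18
position: [0.595, -0.2119, 0.1233]
eef_rot: [0.18, 0.682, -0.179, 0.686]
force: [0.4, 0.1, -3.3]
width: 0.0348
```

```bash
python3 -c "
from h import *
go([.593,-.212,.09],-29.5)
im=bot.snapshot('side');crop('side',310,90,400,200,6,'p39.png',im)
im=bot.snapshot('top');crop('top',340,140,440,235,6,'p40.png',im)
"
```

```text
t 39.18 pos [ 0.595  -0.2119  0.1233] F [ 0.4  0.1 -3.3] T [-0.02 -0.02 -0.04] w 0.0348 q [-0.454  0.335  1.681  0.002  1.12   0.059]
[[ 0.005  0.491  0.871]
 [-0.001  0.871 -0.491]
 [-1.     0.002  0.005]]
DELTA [33.3 -1.1 -1.8] ROT [ 0.002  0.005 -0.002] dist 33.4
```

View pics/p39.png

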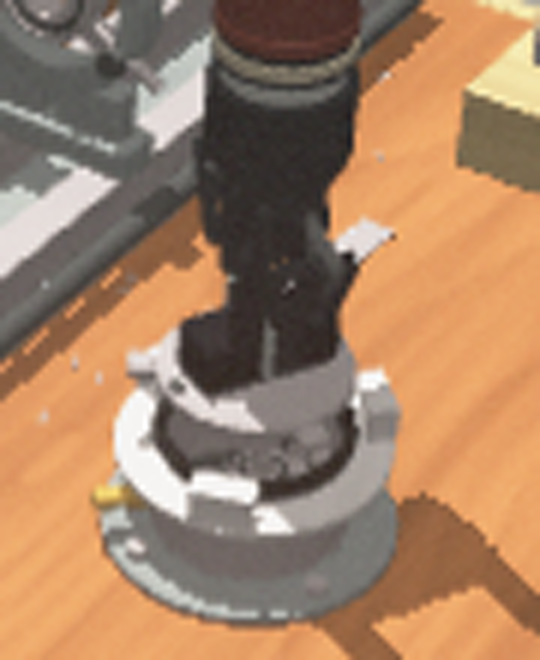

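View pics/p40.png

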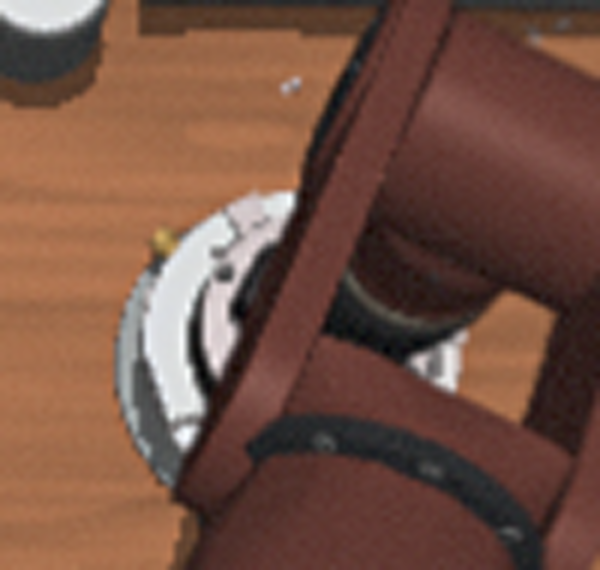

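>>> carry_out(
  deltas="6 -0.5 -1 0 0.003 0;12 -0.5 -1 0 0.003 0;18 -0.5 -1 0 0.003 0;23 -0.5 -1 0 0.003 0;26 -0.5 -1 0 0.003 0;28 -0.5 -1 0 0.003 0;28 -0.5 -1 0 0.003 0;28 -0.5 -1 0 0.003 0",
)

```text
time_s: 39.95
position: [0.5935, -0.2123, 0.0946]
eef_rot: [0.18, 0.683, -0.179, 0.684]
force: [0.4, 0.5, -3.0]
width: 0.0351
```

```bash
python3 -c "
from h import *
go([.593,-.212,.09],-29.5)
im=bot.snapshot('side');crop('side',310,90,400,200,6,'p41.png',im)
"
```

```text
t 39.95 pos [ 0.5935 -0.2123  0.0946] F [ 0.4  0.5 -3. ] T [ 0.04 -0.03  0.02] w 0.0351 q [-0.456  0.371  1.695  0.002  1.075  0.058]
[[ 0.001  0.492  0.871]
 [ 0.001  0.871 -0.492]
 [-1.     0.002  0.001]]
DELTA [ 4.6  0.  -0.6] ROT [ 0.001  0.001 -0.002] dist 4.6
```

View pics/p41.png

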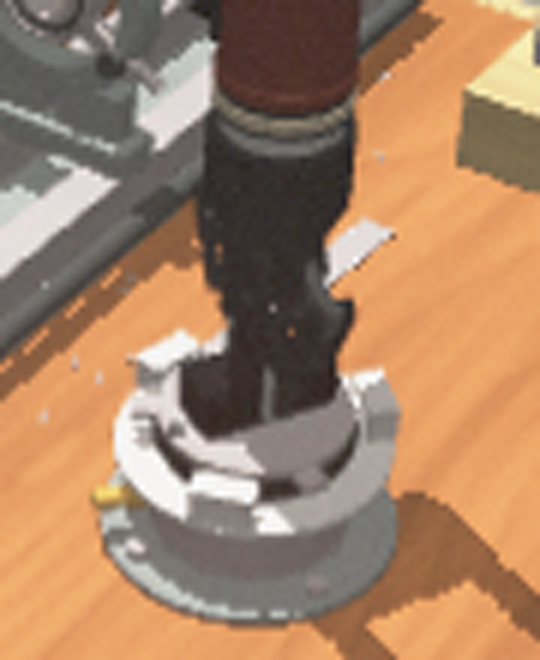

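>>> carry_out(
  deltas="3 0 0 0 0 0;5 0 0 0 0 0;7 0 0 0 0 0;9 0 0 0 0 0;11 0 0 0 0 0;13 0 0 0 0 0;13 0 0 0 0 0;13 0 0 0 0 0",
)

```text
time_s: 40.67
position: [0.5944, -0.213, 0.084]
eef_rot: [0.18, 0.683, -0.18, 0.685]
force: [-3.2, -0.2, 8.7]
width: 0.0344
```

```bash
python3 -c "
from h import *
go([.593,-.212,.082],-29.5)
im=bot.snapshot('side');crop('side',310,90,400,200,6,'p42.png',im)
"
```

```text
t 40.67 pos [ 0.5944 -0.213   0.084 ] F [-3.2 -0.2  8.7] T [0.11 0.69 0.04] w 0.0344 q [-4.560e-01  3.850e-01  1.698e+00  1.000e-03  1.055e+00  5.800e-02]
[[ 0.003  0.492  0.871]
 [-0.     0.871 -0.492]
 [-1.     0.001  0.003]]
DELTA [ 2.   0.2 -1.7] ROT [ 0.001  0.003 -0.001] dist 2.7
```

View pics/p42.png

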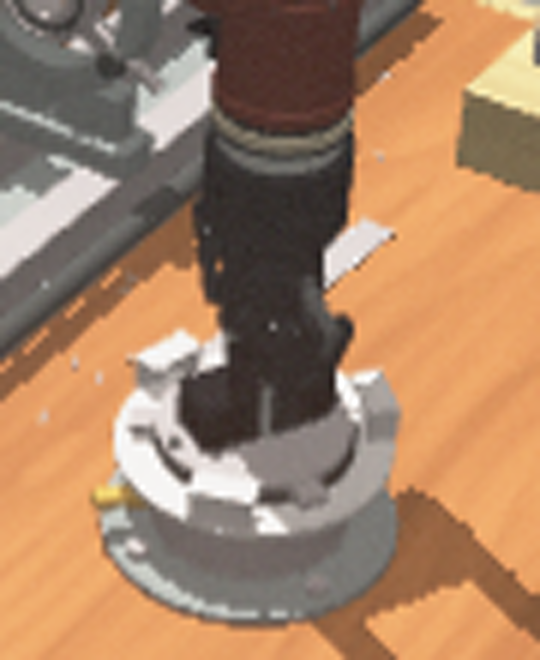

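>>> carry_out(
  deltas="1 0 -1 0 0 0;2 0 -1 0 0 0;3 0 -1 0 0 0;3 0 -1 0 0 0;3 0 -1 0 0 0",
)

```text
time_s: 41.13
position: [0.5944, -0.213, 0.0821]
eef_rot: [0.18, 0.682, -0.18, 0.686]
force: [-2.1, -0.6, 10.3]
width: 0.035
```

```bash
python3 -c "
from h import *
st()
"
```

```text
t 41.13 pos [ 0.5944 -0.213   0.0821] F [-2.1 -0.6 10.3] T [ 0.05  0.71 -0.  ] w 0.035 q [-4.560e-01  3.870e-01  1.701e+00  1.000e-03  1.049e+00  5.800e-02]
[[ 0.005  0.492  0.871]
 [-0.001  0.871 -0.492]
 [-1.     0.001  0.005]]
```

>>> carry_out(
  deltas="1.5 0 0 0 0 0;1.5 0 0 0.1 0 0;1.5 0 0 0.2 0 0;1.5 0 0 0.3 0 0;1.5 0 0 0.4 0 0;1.5 0 0 0.5 0 0;1.5 0 0 0.6 0 0;1.5 0 0 0.7 0 0;1.5 0 0 0.76 0 0;1.5 0 0 0.76 0 0",
)

```text
time_s: 41.97
position: [0.5955, -0.2129, 0.0813]
eef_rot: [0.422, 0.566, -0.42, 0.57]
force: [-0.9, -0.4, 11.1]
width: 0.0351
```

```bash
python3 -c "
from h import *
go([.593,-.212,.082],-72.5)
im=bot.snapshot('side');crop('side',310,90,400,200,6,'p43.png',im)
"
```

```text
t 41.97 pos [ 0.5955 -0.2129  0.0813] F [-0.9 -0.4 11.1] T [ 0.18  0.45 -0.3 ] w 0.0351 q [-0.455  0.388  1.7    0.002  1.046  0.82 ]
[[ 0.007  0.957  0.291]
 [-0.001  0.291 -0.957]
 [-1.     0.006  0.004]]
DELTA [-0.7 -2.1 -1.6] ROT [-0.011  0.004 -0.006] dist 2.7
```

View pics/p43.png

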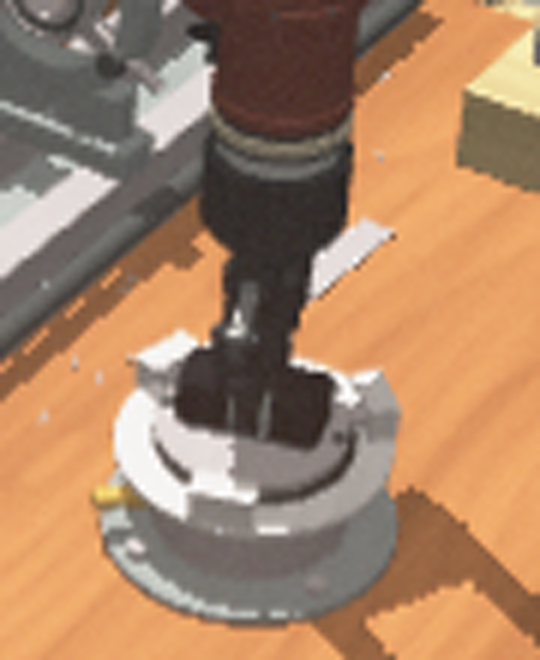

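>>> carry_out(
  deltas="0 0 0 0.03 0 0;0 0 0 0.06 0 0;0 0 0 0.06 0 0;0 0 0 0.06 0 0",
)

```text
time_s: 42.35
position: [0.594, -0.2131, 0.0812]
eef_rot: [0.436, 0.555, -0.436, 0.558]
force: [-5.6, 0.1, 13.6]
width: 0.0352
```

```bash
python3 -c "
from h import *
go([.593,-.212,.082],-72.5)
"
```

```text
t 42.35 pos [ 0.594  -0.2131  0.0812] F [-5.6  0.1 13.6] T [0.15 0.78 1.16] w 0.0352 q [-4.550e-01  3.880e-01  1.701e+00 -1.000e-03  1.049e+00  8.740e-01]
[[ 0.003  0.971  0.24 ]
 [-0.003  0.24  -0.971]
 [-1.     0.003  0.003]]
DELTA [-0.8 -0.7 -1.3] ROT [-0.063  0.004 -0.003] dist 1.7
```

>>> carry_out(
  deltas="-2 0 0 0 0 0;-4 0 0 0 0 0;-6 0 0 0 0 0;-8 0 0 0 0 0;-10 0 0 0 0 0;-10 0 0 0 0 0;-10 0 0 0 0 0",
)

```text
time_s: 42.93
position: [0.5938, -0.2132, 0.0867]
eef_rot: [0.437, 0.554, -0.436, 0.558]
force: [3.3, -5.4, -4.1]
width: 0.035
```

```bash
python3 -c "
from h import *
go([.593,-.212,.0875],-72.5)
im=bot.snapshot('side');crop('side',310,90,400,200,6,'p44.png',im)
"
```

```text
t 42.93 pos [ 0.5938 -0.2132  0.0867] F [ 3.3 -5.4 -4.1] T [-0.73 -0.55  1.31] w 0.035 q [-0.456  0.38   1.7   -0.     1.057  0.875]
[[ 0.004  0.971  0.238]
 [-0.002  0.238 -0.971]
 [-1.     0.004  0.003]]
DELTA [-0.8 -0.5 -1.3] ROT [-0.065  0.004 -0.004] dist 1.6
```

View pics/p44.png

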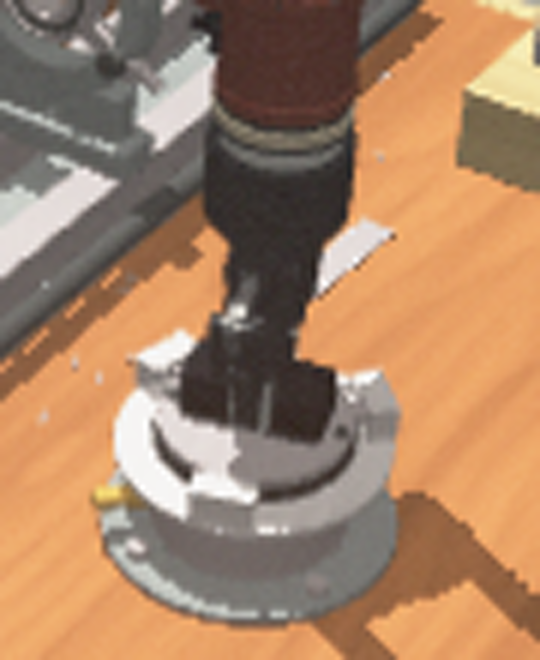

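>>> carry_out(
  deltas="1 0 0 -0.02 0 0;1.5 0 0 -0.04 0 0;1.5 0 0 -0.04 0 0;1.5 0 0 -0.04 0 0",
)

```text
time_s: 43.32
position: [0.5939, -0.2124, 0.0869]
eef_rot: [0.428, 0.563, -0.426, 0.565]
force: [0.3, -2.3, 4.5]
width: 0.035
```

>>> carry_out(
  deltas="0 0 0 0 0 0;0 0 0 0 0 0;0 0 0 0 0 0;0 0 0 0 0 0;0 0 0 0 0 0;0 0 0 0 0 0;0 0 0 0 0 0",
  grip=0,
)

```text
time_s: 43.9
position: [0.5925, -0.2115, 0.0855]
eef_rot: [0.427, 0.564, -0.426, 0.564]
force: [-0.7, 0.2, 0.3]
width: 0.0854
```

>>> carry_out(
  deltas="-15 0 0 0 0 0;-40 0 0 0 0 0;-75 0 0 0 0 0;-110 0 0 0 0 0;-140 0 0 0 0 0;-140 -30 -20 0 0 0;-140 -60 -50 0 0 0;-140 -90 -85 0 0 0;-140 -110 -120 0 0 0;-140 -130 -155 0 0 0",
)

```text
time_s: 44.73
position: [0.425, -0.0992, 0.2254]
eef_rot: [0.427, 0.564, -0.426, 0.564]
force: [0.3, 0.2, 1.0]
width: 0.0853
```

>>> carry_out(
  deltas="0 0 -35 0 0 0;0 0 -70 0 0 0;0 0 -105 0 0 0;0 0 -135 0 0 0;0 0 -135 0 0 0;0 0 -135 0 0 0",
)

```text
time_s: 45.23
position: [0.3895, 0.0309, 0.2258]
eef_rot: [0.426, 0.564, -0.425, 0.566]
force: [1.3, -0.4, 0.3]
width: 0.0855
```

```bash
python3 -c "
from h import *
st()
im=bot.snapshot('side');crop('side',310,120,390,200,9,'p45.png',im);cv2.imwrite('pics/s45.png',im[:,:,::-1])
im=bot.snapshot('top');crop('top',355,160,425,235,8,'p46.png',im);cv2.imwrite('pics/t45.png',im[:,:,::-1])
for th in (45,60,75):
    a=im;m=(a.max(2)<th).astype(np.uint8); m[:170]=0;m[220:]=0;m[:,:375]=0;m[:,410:]=0
    cs,_=cv2.findContours(m,cv2.RETR_EXTERNAL,cv2.CHAIN_APPROX_NONE); c=max(cs,key=cv2.contourArea)[:,0]
    P=onz('top',c,.114); r=cv2.minAreaRect((P[:,:2]*1000).astype(np.float32)); print('bar',th,r)
"
```

```text
t 45.23 pos [0.3895 0.0309 0.2258] F [ 1.3 -0.4  0.3] T [-0.07  0.01 -0.03] w 0.0855 q [-1.020e-01 -3.180e-01  2.136e+00  1.000e-03  1.321e+00  1.188e+00]
[[ 0.003  0.961  0.277]
 [ 0.001  0.277 -0.961]
 [-1.     0.003  0.   ]]
bar 45 ((590.705078125, -208.2053985595703), (78.2027816772461, 36.98139572143555), 16.188541412353516)
bar 60 ((593.0328369140625, -207.66465759277344), (83.93738555908203, 38.249778747558594), 15.860762596130371)
bar 75 ((592.583740234375, -207.9702911376953), (85.07323455810547, 38.6053466796875), 16.93137550354004)
```

View pics/p45.png

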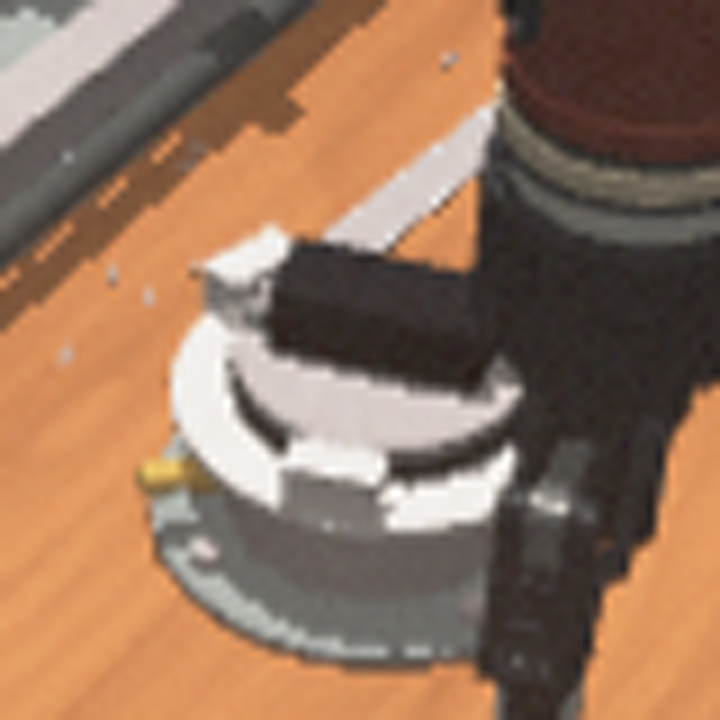

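View pics/p46.png

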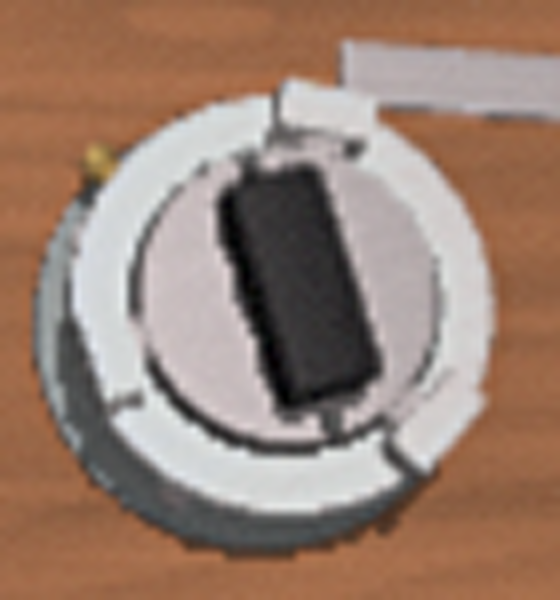

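View pics/t45.png

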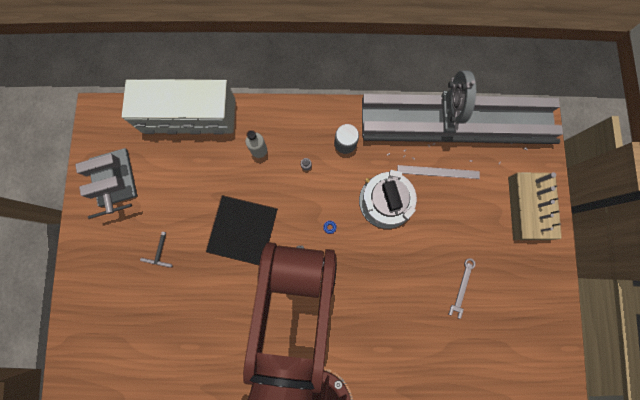

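>>> carry_out(
  deltas="0 0 0 0 0 0;0 0 0 0 0 0",
)

```text
time_s: 45.5
position: [0.3903, 0.0288, 0.2257]
eef_rot: [0.427, 0.563, -0.426, 0.564]
force: [0.9, 0.0, 0.1]
width: 0.0855
```

```bash
python3 -c "
from h import *
im=bot.snapshot('side');cv2.imwrite('pics/s47.png',im[:,:,::-1])
"
```

```text
(no output)
```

View pics/s47.png

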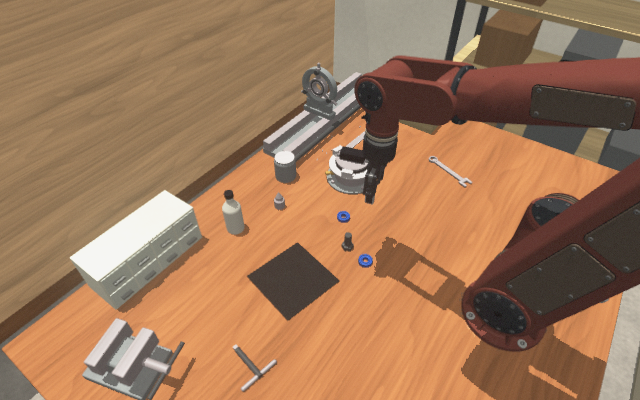

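The side view shows only the two blue rings, at (343,216) and (365,261). The bystanders are in place, the mat is empty and the cap is on the pot. Handing in.

```bash
python3 -c "
from h import *
print(bot.sign_off())
"
```

```text
the job is handed in; nothing more can be done
None
```

The job is done and handed in at about 45.6 s.

**What I did:** I pressed the cap down, turned it 0.75 rad anticlockwise to free it, and laid it flat on the mat, grip bar up. All four loose steel bearings went into the pot; a fifth was never in view. I then put the cap back, pressed it, turned it clockwise until the wrist felt a firm stop (about 1.2 N m), and let it rise.

**Last checks:**
- **Cap locked:** it held against an upward pull of about 4 N, and the picture shows it as at the start. The bar measured 16 to 17°, against 17 to 18° at the start.
- **Bench:** no steel bearings are left on it, the two blue rings are untouched, and the other tools look unmoved.
- **Gripper:** it was open and clear of everything.

**What did not go smoothly:**
- **Stacked bearings:** the first three landed in a stack and the fourth wedged high on top of it. I pushed it down with closed fingertips, peaking at about 31 N, and it came to rest on edge. By my reckoning its top is below the lowest point the cap's plug reaches.
- **Grip readings:** the gripper read 30 to 38 mm on the 35 to 42 mm bearings, less than their true size, and they tilted in the grip, but none was dropped.

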